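Load, lock and start a sensor burn-in fixture

TASK

Start a burn-in run: put every sensor module lying on the bench flat into a bay of its own in the contact fixture, and when all are in, press the fixture's red-barred lever down until it clicks and stays down by itself. Then swing the purge lever to its green mark, and after that turn the selector knob clockwise, click by click, to the blue dot (position 4). Leave the modules seated in their bays, and do not push about or knock over the other things on the bench.

Things in the scene. Friction and masses are not known exactly. Their poses are not given: they have to be found in the camera images.
- fixture: The contact fixture, fixed to the bench: aluminium base plate 170 (its x) x 330 (its y) x 12 mm thick, origin on the bench surface under the centre of its row of five bays (the plate reaches from -135 to +195 mm in its y). The five bays lie side by side along its y, centred at y = -96, -48, 0, 48, 96 mm, x = 0; each is 100 mm (x) by 44 mm (y) clear between 14 mm high blue plastic ribs (4 mm thick) and end walls; the bay floor is the plate's top, 12 mm above the bench.
- clamp (a joint): Angle of the sprung locking lever on the fixture (steel arm with a red cross bar at its end), rad: 0 = raised 0.92 rad above level (the spring holds it there), 0.92 = pressed fully down, arm level. Pressing it at the bar takes up to about 8 N; the spring pushes it back up if let go before about 0.72, beyond that the detent snaps it down to 0.92 and holds it.
- clamp_bar (a point): Centre of the locking lever's red cross bar (18 mm diameter, 50 mm long, along the fixture's y), 150 mm from the hinge. It moves with the lever. When down it lies level with the hinge, 45 mm above the bench. Press on it from above.
- clamp_hinge (a point): Hinge of the locking lever: axis along the fixture's y, 45 mm above the bench, at x = 65, y = 162 mm in the fixture's frame. The arm points from here to the fixture's -x, up when raised. Its axes are those of the fixture.
- controller: The white controller box, fixed to the bench: 180 (x) x 220 (y) x 60 mm high, origin under its centre. On its top: the purge lever (its -y half) and the selector (its +y half).
- purge (a joint): Angle of the purge lever (yellow handle on a steel stem), rad: 0 = leaning 0.7 rad to the controller's -x (white mark, shut), growing as it swings over the top to +x; the green mark is at 0.90, the red mark (the end) at 1.40. It stays where it is left (about 1.5 N at the handle moves it).
- purge_grip (a point): Place to grip the purge lever's yellow handle: a round bar of 14 mm diameter along the controller's y, 62 mm long, sticking out of the stem to -y; this point is on the bar's axis, 34 mm from the stem, 85 mm from the hinge axis. It moves with the lever.
- purge_hinge (a point): Hinge of the purge lever: axis along the controller's y, 74 mm above the bench, on the controller's centre line (x = 0). The axes are those of the controller.
- selector (a joint): Angle of the black selector knob on the controller, rad, growing clockwise seen from above. It clicks into seven positions 0.5236 rad (30 degrees) apart, 0 to 6, each marked by a dot on the dial; 0 points to the controller's -x. It starts at position 0, 1 or 2. The large blue dot is position 4 (2.094 rad). About 0.03 N m takes it over a click, and it settles in the nearest position when let go.
- selector_grip (a point): Centre of the selector's grip bar: 14 mm thick, 56 mm long, 34 mm high (reaching 14 mm above this point and 20 mm below it), on the vertical turning axis. The bar lies along this point's x; the white pointer line is at its -x end.
- module1_center (a point): Sensor module 1 of up to 5 (all alike; None if absent), at its centre, half-way up, 33 mm above its underside: black body 90 (x) x 36 (y) x 30 mm high, with an orange pull tab upright on the middle of its top, 14 mm thick (x) x 34 mm wide (y), reaching from 30 to 66 mm above the underside. Grip it by the tab, closing along its x. About 160 g. Either end may face either way in a bay.
- module2_center (a point): Sensor module 2 of up to 5 (all alike; None if absent), at its centre, half-way up, 33 mm above its underside: black body 90 (x) x 36 (y) x 30 mm high, with an orange pull tab upright on the middle of its top, 14 mm thick (x) x 34 mm wide (y), reaching from 30 to 66 mm above the underside. Grip it by the tab, closing along its x. About 160 g. Either end may face either way in a bay.
- module3_center (a point): Sensor module 3 of up to 5 (all alike; None if absent), at its centre, half-way up, 33 mm above its underside: black body 90 (x) x 36 (y) x 30 mm high, with an orange pull tab upright on the middle of its top, 14 mm thick (x) x 34 mm wide (y), reaching from 30 to 66 mm above the underside. Grip it by the tab, closing along its x. About 160 g. Either end may face either way in a bay.
- module4_center (a point): Sensor module 4 of up to 5 (all alike; None if absent), at its centre, half-way up, 33 mm above its underside: black body 90 (x) x 36 (y) x 30 mm high, with an orange pull tab upright on the middle of its top, 14 mm thick (x) x 34 mm wide (y), reaching from 30 to 66 mm above the underside. Grip it by the tab, closing along its x. About 160 g. Either end may face either way in a bay.
- module5_center (a point): Sensor module 5 of up to 5 (all alike; None if absent), at its centre, half-way up, 33 mm above its underside: black body 90 (x) x 36 (y) x 30 mm high, with an orange pull tab upright on the middle of its top, 14 mm thick (x) x 34 mm wide (y), reaching from 30 to 66 mm above the underside. Grip it by the tab, closing along its x. About 160 g. Either end may face either way in a bay.
- wash_bottle: White wash bottle 60 mm diameter, 160 high, a bystander; origin at its underside's centre. Leave it alone.
- beaker: Glass beaker 70 mm diameter, 90 high, a bystander; origin at its underside's centre. Leave it alone.
- mouse: Grey computer mouse 105 x 60 x 32 mm, a bystander; origin at its underside's centre. Leave it alone.
- tape_roll: Yellow roll of tape 80 mm diameter, 25 high, a bystander; origin at its underside's centre. Leave it alone.
- sample_box: Clear box 80 x 90 x 50 mm, a bystander; origin at its underside's centre. Leave it alone.
- driver: Screwdriver lying on the bench, a bystander; origin at its underside's centre. Leave it alone.
- sample_jar: Amber jar 56 mm diameter, 70 high, a bystander; origin at its underside's centre. Leave it alone.

How it is judged:
By the outcome, as a careful person would: the job done as asked, in the order asked, and still so for the second after the job is handed in, with the robot touching nothing.
Of module1, module2, module3, module4, module5 only 3 to 5 are there at a start; the rules pass over those that are not, and their reading is None.
At some moment in a run one of module1, module2, module3, module4, module5 may be knocked a few centimetres aside while the robot is not near it.
It also fails if it takes over 210 s, if anything falls off the work surface, if the arm or the gripper's body presses on something with over 40 N, if the wrist force passes 120 N, or if a joint passes its speed limit or range.

ROBOT

A 6-joint arm with a two-finger parallel gripper is mounted at the origin on the work surface. World frame = base frame: x ahead of the robot, y to its left, z up, the work surface at z = 0. Lengths are in mm, angles in rad, forces in N, time in s.
With the tool pointing down it reaches from about 350 to 775 mm from the base axis. Payload 7.3 kg.
Tool frame: the origin (TCP) lies at the very end of the fingers, on their centre line; the grasp point (between the pads) lies 19 mm behind it; z points along the fingers, y is the direction in which the jaws open and shut (so a half turn about z gives the same grasp; the last joint's range is limited). The gripper opens to 92 mm and grips with 3 to 60 N. Pads are 19 mm wide; open, the fingers measure 130 mm over their backs; the gripper's body (75 mm by 190 mm) begins 47 mm behind the grasp point.
Start: joints at [-1.39, 0.342, 1.524, -0, 1.275, -0.146], TCP at [168.556, -497.23, 192.441] pointing down, gripper open.
Joint ranges: [-2.53, 2.53], [-0.77, 2.02], [0.04, 2.7], [-1, 4.14], [0.28, 2.66], [-3.11, 3.11]. Speed limits (rad/s): [2.57, 2.57, 3.14, 3.14, 3.14, 3.14].

INTERFACE

Orientations are given as [roll, pitch, yaw] about the fixed x, y, z axes, in that order (R = Rz(yaw) Ry(pitch) Rx(roll)).
In Python, from plant import bot gives the robot as it stands.
- The arm moves only by the tool arm_command, never from a script. Its argument "targets" is a list of rows, each an object of numbers: "x", "y", "z": the shift along the world's x, y, z in cm; "roll": the turn about the world's z in rad. In form: [{"x": .., "y": .., "z": .., "roll": ..}, ...]. A call has 1 to 8 rows; each row is the pose to reach, as a shift and turn from the pose commanded when the call began; what a row does not reach only later rows make up. A row lasts 1/12 s, in which the tool goes at most 41.7 mm and 7.16 degrees, less where a joint would pass 70% of its speed; a pose out of reach is approached as far as the arm can. A call with a gripper value outside its range is refused whole. "fingers" is the opening, from 0 (shut) to 1 (fully open), set as the call begins (left out, the last holds). The fingers move at their own pace and stop on an object; the grip force is fixed at half the most. Time passes only in rows, so rows that repeat a pose let the fingers close. It gives the time, the measured TCP pose, the force and the opening at its end, in the units of the state.
- bot.get_obs(): the state, without advancing time (a new reading comes with each control period).
- bot.capture(name): name is "side" or "top" or "wrist"; returns a dict with "img" (420x560x3 uint8, blue, green, red), "fx", "fy", "cx", "cy" (pixels), "k1" (the pictures are not rectified: a ray, as slopes to the right and down, at radius r is drawn at 1 + k1 r^2 times it, then the intrinsics apply), "position" and "rotation" of the camera in the world; the wrist camera has in their place "hand_eye" (4x4, takes a point from camera to tool coordinates, whose origin is the TCP and whose axes are the flange's). Camera axes: x right, y down, z forward; pixel columns grow to the right and rows downward; lengths in mm; the calibration is good to about 2 mm. A picture is of the moment at which its call begins: read the wrist's pose just before it. There is no depth.
- bot.close_job(): hands the job in, once; it reports no verdict.
The state is a dict: "time": time; "joint_positions": joint angles; "dq": joint speeds; "tau": joint torques, N m; "tool_pos": TCP position; "tcp_rot": TCP orientation; "contact_force": force on the tool from outside, world axes, zero at the start; "moment": the same for the moment, N m; "grip_width": finger opening in mm.
Only numpy, scipy, OpenCV 4.12 (cv2) and the standard library are available. Lean on these libraries where they do the work, as an engineer would, in place of code of your own. Each camera call takes 0.05 s, during which the arm holds its last target.

## Working session

There is one attempt and no reset: what is moved stays moved. The work goes in short steps, Python scripts to look and compute and a tool call to move; the robot and the scene stay as the last step left them, time stands still between calls to the robot, and variables do not carry over. Pictures are saved under pics/ and viewed, and the job is handed in when it is done.

Besides the shell and the picture viewer there is one more tool, called after "Request:" as name(argument=value, ...) on one line, values as JSON. arm_command: Moves the arm, as the interface text tells. Its arguments: {"type":"object","properties":{"targets":{"type":"array","items":{"type":"object","properties":{"x":{"type":"number"},"y":{"type":"number"},"z":{"type":"number"},"roll":{"type":"number"}}}},"fingers":{"type":"number"}},"required":["targets"]}

```bash
ls; mkdir -p pics; python3 - <<'E'
from plant import bot
import cv2
print(bot.get_obs())
for n in ("top","side","wrist"):
    c=bot.capture(n); cv2.imwrite(f"pics/{n}0.png",c["img"]); print({k:v for k,v in c.items() if k!="img"})
E
```

```text
pics
{'time': 0.0, 'joint_positions': array([-1.39003242e+00,  3.42738060e-01,  1.52501039e+00, -1.67332604e-05,
        1.27538596e+00, -1.45995192e-01]), 'dq': array([ 8.53435658e-04, -3.12357233e-04,  9.69971133e-06,  1.75271760e-03,
       -1.23265171e-03, -5.10613345e-04]), 'tau': array([-2.27049910e-03, -4.31254148e+01, -2.44219440e+01,  7.15970015e-02,
        5.59912249e-02, -1.11118381e-04]), 'tool_pos': array([ 168.44768898, -496.76387726,  191.73935331]), 'tcp_rot': array([-3.14006497e+00, -2.08459745e-04,  3.26763829e-01]), 'contact_force': array([0.3274305 , 0.19152168, 0.16819862]), 'moment': array([ 0.03743434, -0.04503345,  0.01329029]), 'grip_width': 91.84937109510625}
{'fx': 466.40784784039397, 'fy': 466.40784784039397, 'cx': 275.42663558344424, 'cy': 210.06244473684293, 'k1': -0.1504375902000052, 'position': array([ 471.85840798,  -46.98604525, 1328.35266186]), 'rotation': array([-3.04190467e+00, -2.16166294e-03, -1.58235073e+00])}
{'fx': 407.5327312760346, 'fy': 407.5327312760346, 'cx': 282.04853200007926, 'cy': 208.4048015969226, 'k1': -0.10397081458925217, 'position': array([-68.69458891, 656.52122356, 779.21737013]), 'rotation': array([-2.14393496,  0.01985226, -2.42179952])}
{'fx': 306.0526647431407, 'fy': 306.0526647431407, 'cx': 282.70080068417525, 'cy': 210.56667416728266, 'k1': -0.00832834032013358, 'hand_eye': array([[-3.81762933e-04, -9.60096605e-01, -2.79668309e-01,
         7.68833949e+01],
       [ 9.99999837e-01, -4.85104116e-04,  3.00298390e-04,
        -2.10820988e-01],
       [-4.23983713e-04, -2.79668149e-01,  9.60096634e-01,
        -1.91236778e+02],
       [ 0.00000000e+00,  0.00000000e+00,  0.00000000e+00,
         1.00000000e+00]])}
```

View pics/top0.png

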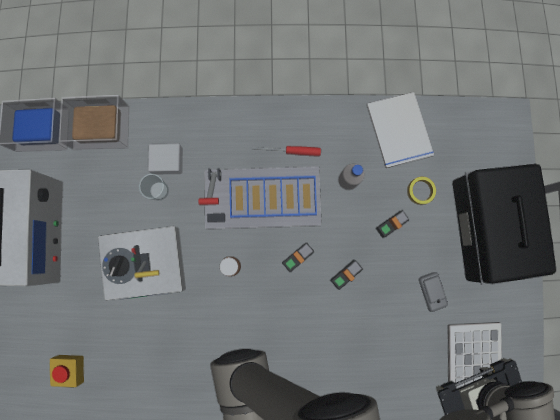

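View pics/side0.png

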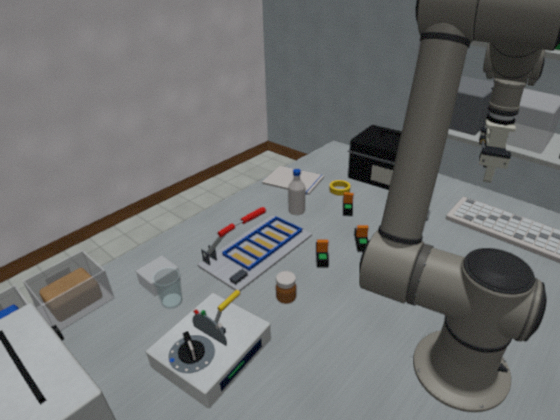

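View pics/wrist0.png

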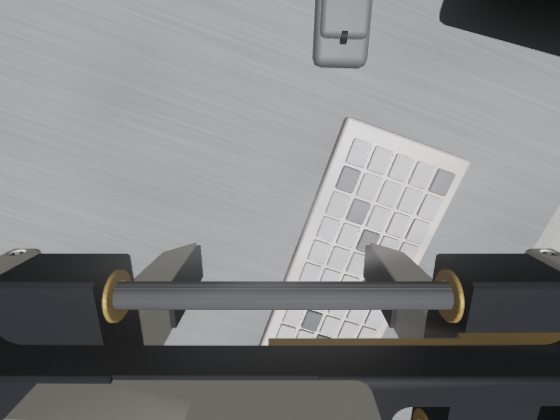

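```bash
cat > h.py <<'E'
import numpy as np, cv2
from scipy.spatial.transform import Rotation as R
from plant import bot
def cap(name, save=None):
    o=bot.get_obs(); c=bot.capture(name)
    if name=="wrist":
        T=np.eye(4); T[:3,:3]=R.from_euler('xyz',o['tcp_rot']).as_matrix(); T[:3,3]=o['tool_pos']
        W=T@c['hand_eye']; c['C']=W[:3,3]; c['Rm']=W[:3,:3]
    else:
        c['C']=c['position']; c['Rm']=R.from_euler('xyz',c['rotation']).as_matrix()
    c['K']=np.array([[c['fx'],0,c['cx']],[0,c['fy'],c['cy']],[0,0,1]]); c['D']=np.array([c['k1'],0,0,0.])
    if save: cv2.imwrite(f"pics/{save}.png",c['img'])
    return c
def rays(c,p):
    p=np.asarray(p,float).reshape(-1,1,2)
    u=cv2.undistortPoints(p,c['K'],c['D']).reshape(-1,2)
    d=np.c_[u,np.ones(len(u))]@c['Rm'].T
    return d/np.linalg.norm(d,axis=1)[:,None]
def plane(c,p,z):
    d=rays(c,p); return c['C']+d*((z-c['C'][2])/d[:,2])[:,None]
def proj(c,P):
    P=(np.asarray(P,float).reshape(-1,3)-c['C'])@c['Rm']
    return cv2.projectPoints(P.reshape(-1,1,3),np.zeros(3),np.zeros(3),c['K'],c['D'])[0].reshape(-1,2)
def tri(c1,p1,c2,p2):
    d1=rays(c1,p1)[0]; d2=rays(c2,p2)[0]
    A=np.c_[d1,-d2]; s=np.linalg.lstsq(A,c2['C']-c1['C'],rcond=None)[0]
    a=c1['C']+s[0]*d1; b=c2['C']+s[1]*d2
    return (a+b)/2, np.linalg.norm(a-b)
def mask(c,lo,hi):
    h=cv2.cvtColor(c['img'],cv2.COLOR_BGR2HSV); return cv2.inRange(h,np.array(lo),np.array(hi))
def blobs(m,amin=20):
    n,l,s,ce=cv2.connectedComponentsWithStats(m)
    return [(ce[i].round(1),s[i]) for i in range(1,n) if s[i,4]>=amin], l
E
python3 - <<'E'
from h import *
t=cap("top");s=cap("side")
for nm,lo,hi in (("orange",(5,150,120),(20,255,255)),("green",(45,100,60),(85,255,255)),("blue",(105,120,60),(130,255,255)),("yellow",(21,120,100),(35,255,255)),("red",(0,150,90),(4,255,255)),("tan",(10,60,90),(25,150,255))):
  for c,n in ((t,"top"),(s,"side")):
    for ce,st in blobs(mask(c,lo,hi),12)[0]:
        print(nm,n,ce,st,plane(c,ce,50)[0].round(0))
E
```

```text
orange top [ 55.4 379.3] [ 51 373  12  11  25] [127. 575.  50.]
orange side [347.4 193.1] [344 192   9   3  23] [ 576. -403.   50.]
orange side [362.5 226.5] [358 226  10   2  20] [ 428. -264.   50.]
orange side [322.3 241. ] [317 240  11   3  31] [ 480. -126.   50.]
green top [ 54.9 223.1] [ 54 221   3   5  14] [569. 577.  50.]
green top [385.3 228.7] [382 225   8   8  45] [ 544. -355.   50.]
green top [290.1 263.3] [286 259   9  10  46] [453. -90.  50.]
green top [339.3 280.9] [336 277   8   9  43] [ 403. -223.   50.]
green side [347.9 205.9] [345 204   7   5  32] [ 528. -334.   50.]
green side [362.5 240.5] [359 238   8   6  44] [ 390. -203.   50.]
green side [322.3 255.7] [318 253   9   6  46] [440. -72.  50.]
green side [203.  312.5] [202 311   3   4  12] [530. 283.  50.]
green side [235.5 369.4] [229 362  15  16  39] [355. 341.  50.]
blue top [ 32.3 124.6] [  13  108   39   34 1193] [862. 665.  50.]
blue top [356.9 169.5] [352 165  11  10  83] [ 711. -280.   50.]
blue top [270.6 196. ] [230 176  87  42 433] [639. -38.  50.]
blue top [281.  194.5] [281 182   1  26  26] [643. -67
[... 2099 characters left out ...]
0.]
tan side [339.9 182. ] [329 180  22   8  29] [ 641. -452.   50.]
tan side [337.2 187.8] [334 186   9   4  12] [ 625. -411.   50.]
tan side [283.5 228.2] [275 224  18   9  56] [ 610. -102.   50.]
tan side [362.1 225.6] [357 225  12   4  15] [ 432. -267.   50.]
tan side [273.6 235.4] [265 231  19  10  62] [608. -55.  50.]
tan side [263.4 242.5] [255 238  18  11  65] [608. -10.  50.]
tan side [322.  239.2] [317 239  11   2  13] [ 486. -133.   50.]
tan side [253.  250.2] [244 245  19  11  69] [606.  35.  50.]
tan side [241.5 258.3] [232 253  20  12  78] [605.  81.  50.]
tan side [ 63.7 283.8] [ 40 268  51  34 721] [894. 469.  50.]
tan side [226.9 300. ] [218 290  22  22  49] [517. 217.  50.]
```

```bash
python3 - <<'E'
import cv2
a=cv2.imread("pics/top0.png")
cv2.imwrite("pics/topA.png",cv2.resize(a[130:310,190:450],None,fx=3,fy=3,interpolation=cv2.INTER_CUBIC))
cv2.imwrite("pics/topB.png",cv2.resize(a[140:310,80:280],None,fx=4,fy=3.5,interpolation=cv2.INTER_CUBIC))
E
```

```text
(no output)
```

View pics/topA.png

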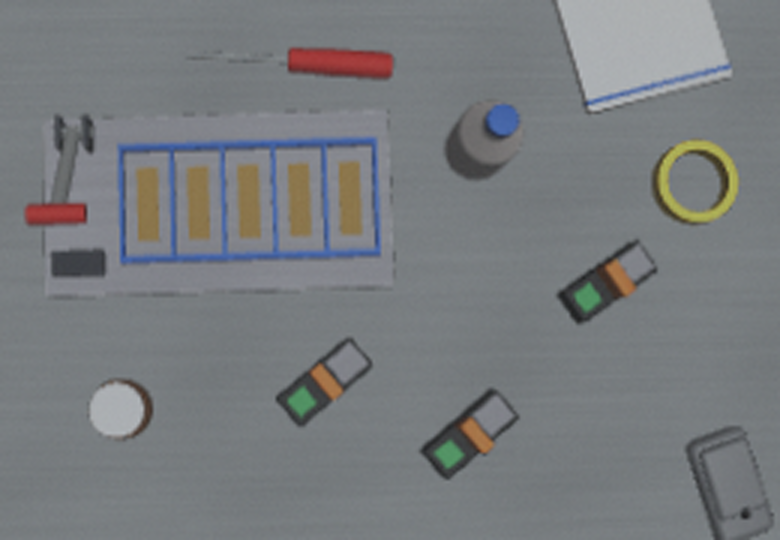

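View pics/topB.png

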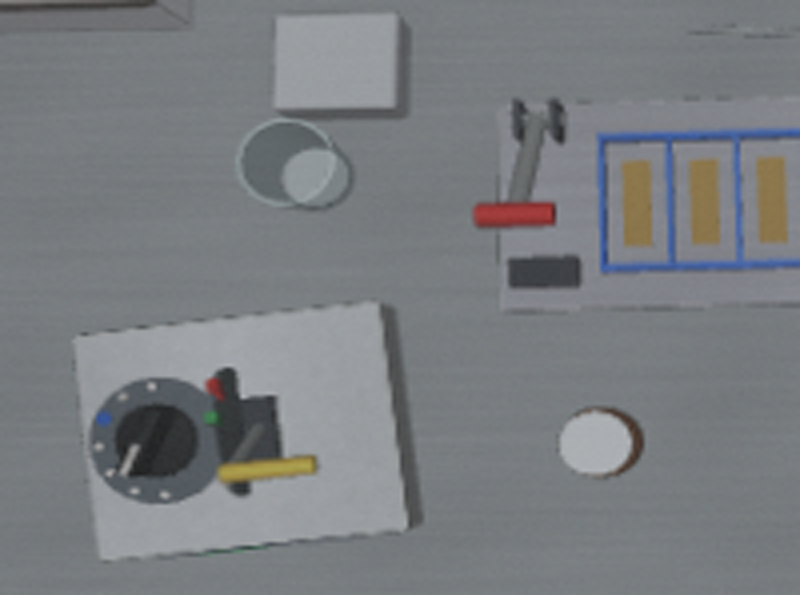

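Request:
arm_command(targets=[{"x": 0,"y": 0,"z": 3,"roll": 0},{"x": 2,"y": 2,"z": 6,"roll": 0.05},{"x": 4,"y": 4.5,"z": 8,"roll": 0.1},{"x": 6.5,"y": 7,"z": 8,"roll": 0.16},{"x": 9,"y": 9.5,"z": 8,"roll": 0.22},{"x": 11.5,"y": 12,"z": 8,"roll": 0.28},{"x": 14,"y": 14.5,"z": 8,"roll": 0.34},{"x": 16,"y": 17,"z": 8,"roll": 0.38}], fingers=1)

```text
time: 0.92
tool_pos: [329.8, -325.8, 272.5]
tcp_rot: [3.141, -0.0, 0.71]
contact_force: [-0.2, -0.1, -0.1]
grip_width: 91.7
```

Request:
arm_command(targets=[{"x": 2.5,"y": 2.5,"z": 0,"roll": 0},{"x": 5,"y": 5,"z": 0,"roll": 0},{"x": 7,"y": 7,"z": 0},{"x": 9,"y": 9,"z": 0},{"x": 10,"y": 10,"z": 0},{"x": 10,"y": 10,"z": 0},{"x": 10,"y": 10,"z": 0}])

```text
$.targets[2]: bad value
```

```bash
python3 - <<'E'
from h import *
c=cap("wrist","w1"); t=cap("top","t1")
E
```

```text
(no output)
```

View pics/w1.png

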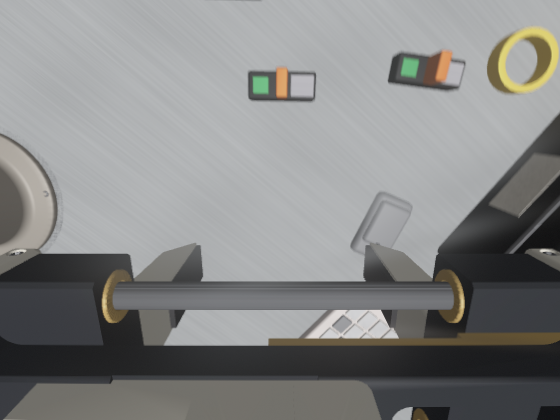

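View pics/t1.png

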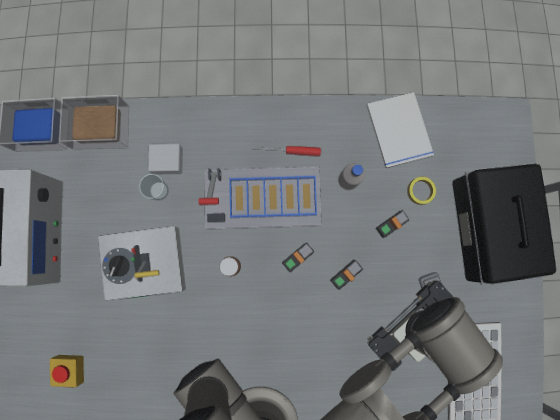

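Request:
arm_command(targets=[{"x": 2.5,"y": 2.5,"z": 1,"roll": 0},{"x": 5,"y": 5,"z": 2,"roll": 0},{"x": 7,"y": 6,"z": 3,"roll": 0},{"x": 9,"y": 6,"z": 4,"roll": 0},{"x": 9,"y": 6,"z": 4,"roll": 0},{"x": 9,"y": 6,"z": 4,"roll": 0}])

```text
time: 1.52
tool_pos: [418.7, -267.7, 312.2]
tcp_rot: [3.141, 0.001, 0.707]
contact_force: [-0.4, 0.4, -0.4]
grip_width: 91.5
```

```bash
python3 - <<'E'
from h import *
c=cap("wrist","w2"); print(bot.get_obs()['tool_pos'])
E
```

```text
[ 417.9520017  -267.67081059  311.83916854]
```

View pics/w2.png

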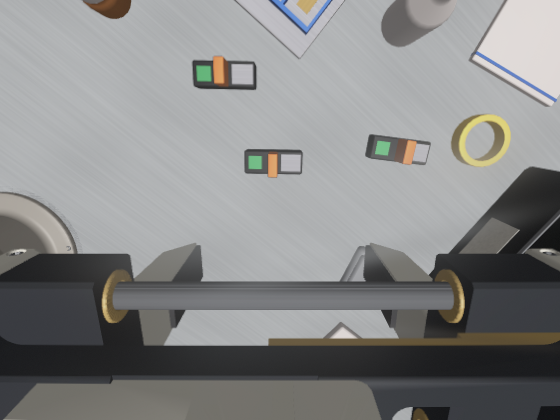

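```bash
cat >> h.py <<'E'
def green(c): return [b[0] for b in blobs(mask(c,(45,100,60),(85,255,255)),30)[0]]
def modules(c,approx,zl=30):
    """approx: list of world xy of label; returns labels/dark-body rect on z plane"""
    out=[]
    for a in approx:
        p=proj(c,[[a[0],a[1],zl]])[0]
        out.append(p)
    return out
E
python3 - <<'E'
from h import *
w=cap("wrist");t=cap("top");s=cap("side")
gw=green(w);gt=green(t);gs=green(s)
for g in gw:
    for q in gt:
        X,e=tri(w,g,t,q)
        if e<8 and -20<X[2]<80: print("w-t",g,X.round(1),e.round(1))
    for q in gs:
        X,e=tri(w,g,s,q)
        if e<8 and -20<X[2]<80: print("w-s",g,X.round(1),e.round(1))
# dark body + everything: non-bench components
hsv=cv2.cvtColor(w['img'],cv2.COLOR_BGR2HSV)
for g in gw:
    x,y=g.astype(int); print([tuple(hsv[y,x+d]) for d in range(-12,60,4)])
E
```

```text
w-t [203.7  72.3] [454.  -89.8  33.8] 1.6
w-s [203.7  72.3] [453.5 -89.8  31.4] 2.9
[(np.uint8(100), np.uint8(4), np.uint8(180)), (np.uint8(120), np.uint8(4), np.uint8(65)), (np.uint8(68), np.uint8(112), np.uint8(180)), (np.uint8(68), np.uint8(113), np.uint8(181)), (np.uint8(68), np.uint8(111), np.uint8(181)), (np.uint8(67), np.uint8(95), np.uint8(134)), (np.uint8(13), np.uint8(148), np.uint8(215)), (np.uint8(14), np.uint8(141), np.uint8(221)), (np.uint8(14), np.uint8(143), np.uint8(210)), (np.uint8(10), np.uint8(133), np.uint8(111)), (np.uint8(90), np.uint8(3), np.uint8(77)), (np.uint8(126), np.uint8(7), np.uint8(189)), (np.uint8(126), np.uint8(7), np.uint8(189)), (np.uint8(120), np.uint8(5), np.uint8(189)), (np.uint8(128), np.uint8(5), np.uint8(189)), (np.uint8(120), np.uint8(5), np.uint8(190)), (np.uint8(120), np.uint8(5), np.uint8(56)), (np.uint8(105), np.uint8(6), np.uint8(182))]
```

```bash
cat >> h.py <<'E'
def findmods(c,amin=60):
    res=[]
    h=cv2.cvtColor(c['img'],cv2.COLOR_BGR2HSV)
    g=cv2.inRange(h,np.array((50,70,60)),np.array((85,255,255)))
    dark=((h[:,:,2]<130)|(h[:,:,1]>70)).astype(np.uint8)*255
    for ce,st in blobs(g,amin)[0]:
        # dark component around label, filled
        n,l,s,_=cv2.connectedComponentsWithStats(dark)
        i=l[int(ce[1]),int(ce[0])]
        if i==0: continue
        m=(l==i).astype(np.uint8)*255
        cs,_=cv2.findContours(m,cv2.RETR_EXTERNAL,cv2.CHAIN_APPROX_NONE)
        cc=max(cs,key=cv2.contourArea); f=np.zeros_like(m); cv2.drawContours(f,[cc],-1,255,-1)
        f=cv2.erode(f,np.ones((3,3)))
        grey=((f>0)&(h[:,:,1]<40)&(h[:,:,2]>140)).astype(np.uint8)*255
        b=blobs(grey,amin//2)[0]
        if not b: continue
        gc=max(b,key=lambda q:q[1][4])[0]
        o=cv2.inRange(h,np.array((3,90,60)),np.array((22,255,255)))&f
        G=plane(c,ce,30)[0];Y=plane(c,gc,30)[0]
        d=Y-G; yaw=np.arctan2(d[0],-d[1])  # tool y=(sin,-cos)
        if yaw>np.pi/2: yaw-=np.pi
        if yaw<-np.pi/2: yaw+=np.pi
        res.append(dict(G=G,Y=Y,mid=(G+Y)/2,len=np.linalg.norm(d),yaw=yaw,px=(ce,gc),dir=np.arctan2(d[1],d[0])))
    return res
E
python3 - <<'E'
from h import *
w=cap("wrist");t=cap("top")
mt=[b[0] for b in blobs(mask(t,(45,100,60),(85,255,255)),30)[0]]
for m in findmods(w):
    print(m['px'],m['mid'].round(1),m['len'].round(1),m['yaw'].round(3), m['G'].round(1))
    for q in mt:
        X,e=tri(w,m['px'][0],t,q)
        if e<5 and -20<X[2]<80: print("   tri",X.round(1),e.round(1))
E
```

```text
(array([204. ,  72.5]), array([242.6,  73. ])) [ 472.  -110.2   30. ] 55.1 0.691 [454.5 -89.   30. ]
   tri [453.6 -89.8  32.5] 1.9
(array([255.6, 161.2]), array([291.3, 161.9])) [ 421.6 -245.6   30. ] 54.9 0.685 [ 404.2 -224.4   30. ]
   tri [ 403.3 -225.2   31. ] 2.7
```

Request:
arm_command(targets=[{"x": 0.3,"y": 2.2,"z": -3,"roll": -0.02},{"x": 0.3,"y": 2.2,"z": -7,"roll": -0.02},{"x": 0.3,"y": 2.2,"z": -11,"roll": -0.02},{"x": 0.3,"y": 2.2,"z": -15,"roll": -0.02},{"x": 0.3,"y": 2.2,"z": -18,"roll": -0.02},{"x": 0.3,"y": 2.2,"z": -18,"roll": -0.02},{"x": 0.3,"y": 2.2,"z": -18,"roll": -0.02}])

```text
time: 2.4
tool_pos: [420.8, -245.1, 132.1]
tcp_rot: [-3.139, 0.001, 0.686]
contact_force: [-0.0, -0.8, 0.8]
grip_width: 91.8
```

```bash
python3 - <<'E'
from h import *
c=cap("wrist","w3"); o=bot.get_obs();print(o['tool_pos'],o['tcp_rot'])
for m in findmods(c):
    print(m['px'],m['mid'].round(1),m['len'].round(1),m['yaw'].round(3))
E
```

```text
[ 421.98962734 -245.95425791  133.73040557] [ 3.14026268e+00 -2.34525182e-04  6.86294516e-01]
(array([169.5,  64.5]), array([232.1,  63.9])) [ 472.2 -110.2   30. ] 55.1 0.692
(array([255.7, 201.9]), array([311.3, 201.5])) [ 421.7 -245.5   30. ] 55.0 0.694
```

View pics/w3.png

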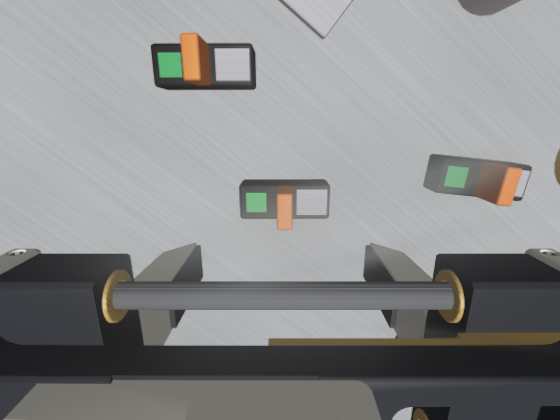

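Request:
arm_command(targets=[{"x": 0,"y": 0,"z": -3,"roll": 0},{"x": 0,"y": 0,"z": -6,"roll": 0},{"x": 0,"y": 0,"z": -8.5,"roll": 0},{"x": 0,"y": 0,"z": -9.7,"roll": 0},{"x": 0,"y": 0,"z": -9.7,"roll": 0},{"x": 0,"y": 0,"z": -9.7,"roll": 0}])

```text
time: 2.95
tool_pos: [422.8, -246.4, 37.3]
tcp_rot: [3.139, -0.001, 0.687]
contact_force: [0.1, 0.4, 0.3]
grip_width: 91.5
```

Request:
arm_command(targets=[{"x": 0,"y": 0,"z": 0,"roll": 0},{"x": 0,"y": 0,"z": 0,"roll": 0},{"x": 0,"y": 0,"z": 0,"roll": 0},{"x": 0,"y": 0,"z": 0,"roll": 0},{"x": 0,"y": 0,"z": 0,"roll": 0},{"x": 0,"y": 0,"z": 0,"roll": 0},{"x": 0,"y": 0,"z": 0,"roll": 0},{"x": 0,"y": 0,"z": 0,"roll": 0}], fingers=0)

```text
time: 3.62
tool_pos: [421.5, -245.2, 35.4]
tcp_rot: [3.142, 0.0, 0.687]
contact_force: [0.2, 0.4, 0.3]
grip_width: 43.3
```

Request:
arm_command(targets=[{"x": 0,"y": 0,"z": 0,"roll": 0},{"x": 0,"y": 0,"z": 0,"roll": 0},{"x": 0,"y": 0,"z": 0,"roll": 0},{"x": 0,"y": 0,"z": 0,"roll": 0},{"x": 0,"y": 0,"z": 0,"roll": 0},{"x": 0,"y": 0,"z": 0,"roll": 0},{"x": 0,"y": 0,"z": 0,"roll": 0}])

```text
time: 4.2
tool_pos: [421.6, -245.2, 35.4]
tcp_rot: [3.142, 0.0, 0.687]
contact_force: [0.9, 0.7, 0.4]
grip_width: 1.0
```

Request:
arm_command(targets=[{"x": 0,"y": 0,"z": 2,"roll": 0},{"x": 0,"y": 0,"z": 5,"roll": 0},{"x": 0,"y": 0,"z": 8,"roll": 0},{"x": 1,"y": 0,"z": 11,"roll": 0.1},{"x": 2,"y": 0,"z": 14,"roll": 0.2},{"x": 4,"y": 1,"z": 16,"roll": 0.3},{"x": 6,"y": 3,"z": 17,"roll": 0.4},{"x": 8,"y": 5,"z": 17,"roll": 0.5}])

```text
time: 4.87
tool_pos: [503.5, -195.8, 208.6]
tcp_rot: [3.136, 0.001, 1.19]
contact_force: [-0.0, -0.7, -0.1]
grip_width: 0.7
```

```bash
python3 - <<'E'
from h import *
c=cap("wrist","w4"); o=bot.get_obs();print(o['tool_pos'],o['tcp_rot'],o['grip_width'])
E
```

```text
[ 505.84723205 -191.59037055  207.01364815] [ 3.13690591e+00 -2.43072695e-03  1.19921111e+00] 0.3787076757515884
```

View pics/w4.png

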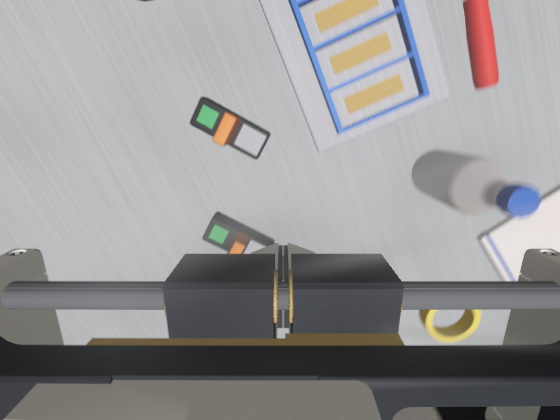

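```bash
python3 - <<'E'
from h import *
t=cap("top","t2"); 
cv2.imwrite("pics/t2z.png",cv2.resize(t['img'][130:310,190:450],None,fx=3,fy=3,interpolation=cv2.INTER_CUBIC))
for g in green(t): print(plane(t,g,30)[0].round(1))
for m in findmods(cap("wrist")):
    print(m['px'],m['mid'].round(1),m['len'].round(1),m['yaw'].round(3))
E
```

```text
[452.9 -90.3  30. ]
(array([208.3, 119.8]), array([250.7, 143.4])) [ 471.8 -110.    30. ] 54.9 0.686
(array([218.2, 237.3]), array([109.9, 324.1])) [ 305.4 -255.1   30. ] 206.3 -1.266
```

View pics/t2z.png

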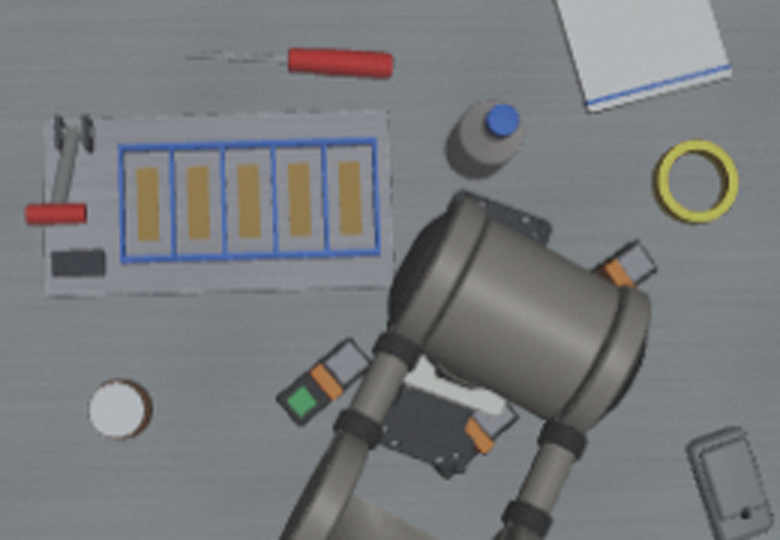

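```bash
python3 - <<'E'
from h import *
w=cap("wrist");t=cap("top")
print(plane(w,(218.2,237.3),30), "before 404.2 -224.4")
for c,n in ((w,'w'),(t,'t')):
  for b in blobs(mask(c,(5,110,100),(20,255,255)),12)[0]: print(n,b[0],b[1],plane(c,b[0],50)[0].round(0))
print(proj(t,[[421,-245,66]]))
cv2.imwrite("pics/w4z.png",cv2.resize(w['img'][80:300,150:350],None,fx=3,fy=2.7))
E
```

```text
[[ 401.9558504  -224.76085895   30.        ]] before 404.2 -224.4
w [227.6 131.1] [215 115  27  34 525] [ 472. -110.   50.]
w [238.5 249.6] [232 245  14   9  95] [ 425. -243.   50.]
w [301.1 340.1] [ 186  334  216   11 1627] [ 449. -395.   50.]
t [289.2 196.4] [286 185   7  23 122] [637. -90.  50.]
t [305.9 195.3] [303 185   7  22 118] [ 640. -136.   50.]
t [238.5 197.5] [236 187   6  22 126] [636.  50.  50.]
t [255.5 196.9] [253 186   6  23 135] [637.   3.  50.]
t [272.3 197. ] [270 186   6  22 123] [636. -43.  50.]
t [396.  221.8] [392 217  10  10  50] [ 563. -386.   50.]
t [298.3 256.8] [294 251  10  12  61] [ 471. -112.   50.]
t [349.6 275.8] [346 271   8  10  48] [ 417. -252.   50.]
t [ 55.7 367. ] [ 52 365   9   7  13] [163. 573.  50.]
t [ 55.9 379.6] [ 51 373  13  11  25] [126. 573.  50.]
[[347.92795423 274.47271247]]
```

View pics/w4z.png

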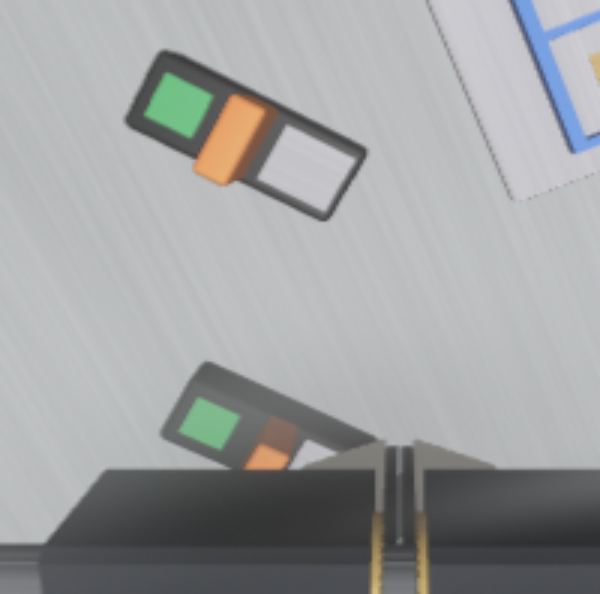

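```bash
python3 - <<'E'
from h import *
s=cap("side");o=bot.get_obs();T=o['tool_pos']; print(T)
ps=proj(s,[T,T+[0,0,19],T+[0,0,50]]); print(ps)
im=s['img'].copy()
x,y=ps[0].astype(int)
z=cv2.resize(im[y-110:y+60,x-90:x+90],None,fx=4,fy=3.5,interpolation=cv2.INTER_CUBIC)
for p,col in zip(ps,((0,0,255),(0,255,0),(255,0,0))):
    q=((p[0]-x+90)*4,(p[1]-y+110)*3.5); cv2.circle(z,(int(q[0]),int(q[1])),3,col,-1)
cv2.imwrite("pics/s2.png",z)
w=cv2.imread("pics/w3.png"); cv2.imwrite("pics/w3z.png",cv2.resize(w[220:350,90:480],None,fx=2,fy=2))
E
```

```text
[ 500.83810352 -195.5563242   205.01835554]
[[332.66939961 183.6187458 ]
 [332.97707142 177.77588274]
 [333.48575238 168.02517072]]
```

View pics/s2.png

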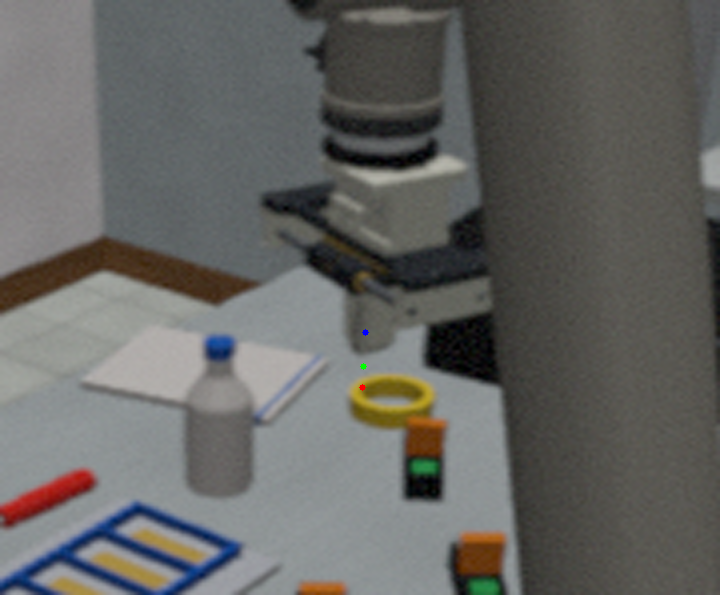

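View pics/w3z.png

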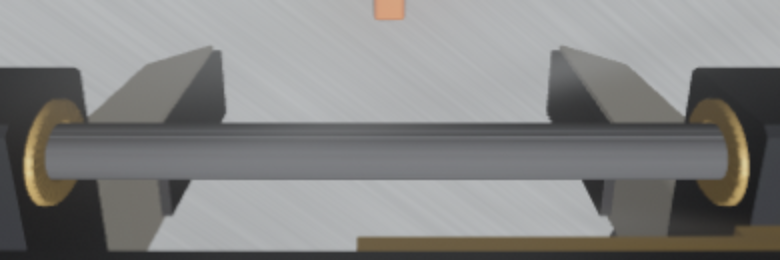

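Request:
arm_command(targets=[{"x": -1,"y": 2,"z": 0,"roll": -0.1},{"x": -2,"y": 5,"z": -2,"roll": -0.2},{"x": -3,"y": 8.5,"z": -4,"roll": -0.3},{"x": -3,"y": 8.5,"z": -6,"roll": -0.4},{"x": -3,"y": 8.5,"z": -8,"roll": -0.5},{"x": -3,"y": 8.5,"z": -8,"roll": -0.5},{"x": -3,"y": 8.5,"z": -8,"roll": -0.5},{"x": -3,"y": 8.5,"z": -8,"roll": -0.5}], fingers=1)

```text
time: 5.83
tool_pos: [472.0, -111.2, 126.4]
tcp_rot: [3.14, -0.0, 0.688]
contact_force: [0.4, -0.9, 0.5]
grip_width: 49.1
```

Request:
arm_command(targets=[{"x": 0,"y": 0,"z": 0,"roll": 0},{"x": 0,"y": 0,"z": 0,"roll": 0},{"x": 0,"y": 0,"z": 0,"roll": 0},{"x": 0,"y": 0,"z": 0,"roll": 0},{"x": 0,"y": 0,"z": 0,"roll": 0},{"x": 0,"y": 0,"z": 0,"roll": 0}])

```text
time: 6.33
tool_pos: [471.6, -110.3, 125.6]
tcp_rot: [3.141, -0.0, 0.687]
contact_force: [0.8, -0.1, 0.4]
grip_width: 88.9
```

```bash
python3 - <<'E'
from h import *
c=cap("wrist","w5"); o=bot.get_obs();print(o['tool_pos'],o['tcp_rot'],o['grip_width'])
for m in findmods(c):
    print(m['px'],m['mid'].round(1),m['len'].round(1),m['yaw'].round(3))
E
```

```text
[ 471.58260099 -110.22765638  125.50914501] [ 3.14141965e+00 -4.28145079e-05  6.86987369e-01] 90.24813974636079
(array([323.8, 316.3]), array([246.5, 327.4])) [ 370.2 -197.1   30. ] 85.7 0.852
```

View pics/w5.png

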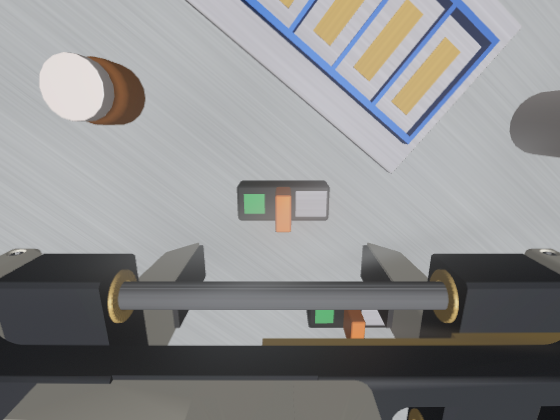

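Request:
arm_command(targets=[{"x": 0,"y": 0,"z": -3,"roll": 0},{"x": 0,"y": 0,"z": -6,"roll": 0},{"x": 0,"y": 0,"z": -8.5,"roll": 0},{"x": 0,"y": 0,"z": -10.3,"roll": 0},{"x": 0,"y": 0,"z": -10.8,"roll": 0},{"x": 0,"y": 0,"z": -11.2,"roll": 0},{"x": 0,"y": 0,"z": -11.2,"roll": 0},{"x": 0,"y": 0,"z": -11.2,"roll": 0}])

```text
time: 7.05
tool_pos: [472.3, -110.5, 14.3]
tcp_rot: [3.14, -0.001, 0.687]
contact_force: [-0.7, -0.4, -0.2]
grip_width: 92.0
```

```bash
python3 - <<'E'
from h import *
s=cap("side");o=bot.get_obs();T=o['tool_pos']; print(T,o['contact_force'])
ps=proj(s,[T,T+[0,0,30]]); print(ps)
x,y=ps[0].astype(int)
z=cv2.resize(s['img'][y-90:y+40,x-80:x+80],None,fx=4,fy=4,interpolation=cv2.INTER_CUBIC)
for p,col in zip(ps,((0,0,255),(0,255,0))):
    q=((p[0]-x+80)*4,(p[1]-y+90)*4); cv2.circle(z,(int(q[0]),int(q[1])),3,col,-1)
cv2.imwrite("pics/s3.png",z)
E
```

```text
[ 472.44891236 -110.56612692   14.54369079] [-0.1714521   0.31643665  0.28111732]
[[320.72418937 254.05109632]
 [321.06746354 246.0225261 ]]
```

View pics/s3.png

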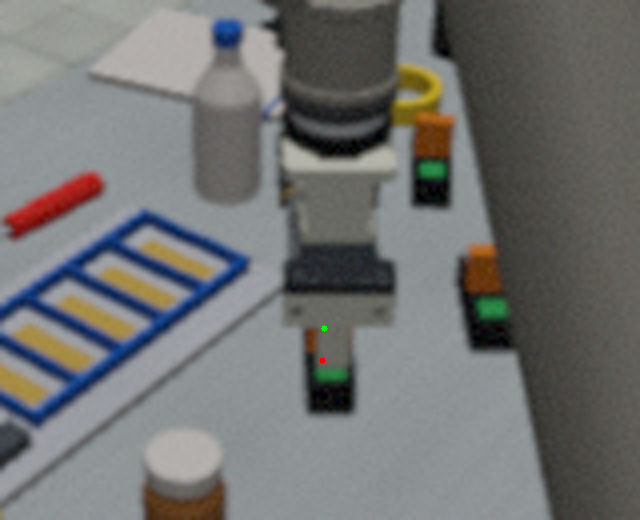

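Request:
arm_command(targets=[{"x": 0,"y": 0,"z": -0.4,"roll": 0},{"x": 0,"y": 0,"z": -0.7,"roll": 0},{"x": 0,"y": 0,"z": -0.7,"roll": 0},{"x": 0,"y": 0,"z": -0.7,"roll": 0}])

```text
time: 7.43
tool_pos: [471.5, -110.2, 6.5]
tcp_rot: [-3.142, 0.0, 0.687]
contact_force: [-0.0, 0.1, 0.7]
grip_width: 91.6
```

Request:
arm_command(targets=[{"x": 0,"y": 0,"z": 0,"roll": 0},{"x": 0,"y": 0,"z": 0,"roll": 0},{"x": 0,"y": 0,"z": 0,"roll": 0},{"x": 0,"y": 0,"z": 0,"roll": 0},{"x": 0,"y": 0,"z": 0,"roll": 0},{"x": 0,"y": 0,"z": 0,"roll": 0},{"x": 0,"y": 0,"z": 0,"roll": 0},{"x": 0,"y": 0,"z": 0,"roll": 0}], fingers=0)

```text
time: 8.1
tool_pos: [471.6, -110.2, 6.5]
tcp_rot: [3.141, 0.0, 0.687]
contact_force: [-0.3, -0.2, 0.8]
grip_width: 43.0
```

Request:
arm_command(targets=[{"x": 0,"y": 0,"z": 0,"roll": 0},{"x": 0,"y": 0,"z": 0,"roll": 0},{"x": 0,"y": 0,"z": 0,"roll": 0},{"x": 0,"y": 0,"z": 0,"roll": 0},{"x": 0,"y": 0,"z": 0,"roll": 0},{"x": 0,"y": 0,"z": 0,"roll": 0},{"x": 0,"y": 0,"z": 0,"roll": 0}])

```text
time: 8.68
tool_pos: [471.6, -110.2, 6.4]
tcp_rot: [3.142, 0.0, 0.687]
contact_force: [-0.1, -1.1, -1.1]
grip_width: 13.9
```

Request:
arm_command(targets=[{"x": 0,"y": 0,"z": 2,"roll": 0},{"x": 0,"y": 0,"z": 5,"roll": 0},{"x": 0,"y": 0,"z": 8,"roll": 0},{"x": 0,"y": 0,"z": 11,"roll": 0},{"x": 0,"y": 0,"z": 13,"roll": 0.1},{"x": 0,"y": 0,"z": 14,"roll": 0.2},{"x": 0,"y": 0,"z": 14,"roll": 0.2},{"x": 0,"y": 0,"z": 14,"roll": 0.2}])

```text
time: 9.35
tool_pos: [471.4, -110.1, 146.3]
tcp_rot: [3.141, -0.0, 0.884]
contact_force: [-0.5, 0.7, -3.1]
grip_width: 13.9
```

```bash
python3 - <<'E'
from h import *
w=cap("wrist","w6");t=cap("top","t3");o=bot.get_obs();print(o['tool_pos'],o['tcp_rot'],o['grip_width'],o['contact_force'])
h=cv2.cvtColor(w['img'],cv2.COLOR_BGR2HSV)
for c,n in ((w,'w'),(t,'t')):
    for b in blobs(mask(c,(15,60,90),(26,170,255)),60)[0]: print(n,b[0],b[1][2:],plane(c,b[0],12)[0].round(1))
s=cap("side")
for b in blobs(mask(s,(15,60,90),(30,255,255)),40)[0]: print('s',b[0],plane(s,b[0],12)[0].round(1))
E
```

```text
[ 470.66391193 -109.87719169  145.12923319] [-3.13918897e+00  7.82051184e-04  8.84074205e-01] 13.509861527926473 [-0.16601147  0.42541446 -1.82397951]
w [325.9   6.6] [ 35  21 391] [616.9   2.8  12. ]
w [377.   28.5] [  72   63 1653] [643.4 -42.4  12. ]
w [406.2  69.3] [  69   65 1520] [645.3 -89.9  12. ]
w [432.8 108.6] [  68   62 1379] [ 646.1 -137.9   12. ]
w [251.1 296. ] [  9  53 303] [ 362.8 -183.4   12. ]
w [314.7 298.9] [  9  51 283] [ 419.7 -235.2   12. ]
w [292.1 340. ] [ 316   13 2733] [ 361.3 -264.    12. ]
t [ 94.7 121.1] [ 43  34 763] [876. 484.  12.]
t [272.5 196.6] [  8  24 165] [642.1 -43.5  12. ]
t [289.3 196.4] [  8  24 163] [642.1 -91.3  12. ]
t [306.2 195.4] [  8  24 166] [ 644.4 -139.5   12. ]
t [239.  197.6] [  7  24 166] [640.3  51.9  12. ]
t [255.8 197.8] [  8  24 162] [639.2   4.1  12. ]
t [145.8 273.5] [ 25   8 131] [426.7 318.6  12. ]
t [ 64.1 371.9] [ 27  29 502] [140.1 565.2  12. ]
s [283.5 228.2] [ 645.2 -141.8   12. ]
s [273.8 235.4] [643.2 -92.9  12. ]
s [263.7 242.7] [641.8 -45.1  12. ]
s [253.  250.3] [640.9   2.7  12. ]
s [241.5 258.3] [640.5  51.2  12. ]
s [ 63.6 283.9] [943.5 459.6  12. ]
s [228.4 299.9] [545.2 191.   12. ]
```

View pics/w6.png

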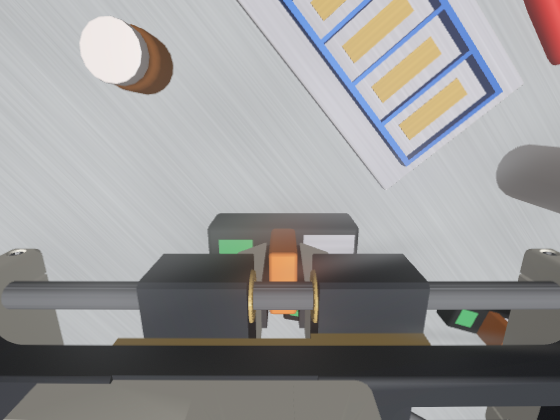

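Request:
arm_command(targets=[{"x": 2,"y": -0.5,"z": 0,"roll": 0.1},{"x": 5,"y": -1,"z": 0,"roll": 0.22},{"x": 8,"y": -1.5,"z": 0,"roll": 0.34},{"x": 11,"y": -2,"z": 0,"roll": 0.46},{"x": 14,"y": -2.5,"z": 0,"roll": 0.58},{"x": 16.5,"y": -2.9,"z": 0,"roll": 0.68},{"x": 17.4,"y": -2.9,"z": 0,"roll": 0.715},{"x": 17.4,"y": -2.9,"z": 0,"roll": 0.715}])

```text
time: 10.17
tool_pos: [646.6, -139.1, 143.7]
tcp_rot: [-3.139, -0.001, 1.602]
contact_force: [-1.1, 0.1, -2.5]
grip_width: 13.7
```

Request:
arm_command(targets=[{"x": 0,"y": 0,"z": -2,"roll": 0},{"x": 0,"y": 0,"z": -4,"roll": 0},{"x": 0,"y": 0,"z": -6,"roll": 0},{"x": 0,"y": 0,"z": -7,"roll": 0},{"x": 0,"y": 0,"z": -7,"roll": 0},{"x": 0,"y": 0,"z": -7,"roll": 0}])

```text
time: 10.67
tool_pos: [645.0, -139.1, 76.1]
tcp_rot: [-3.14, -0.001, 1.601]
contact_force: [0.3, 0.1, -1.9]
grip_width: 13.8
```

```bash
python3 - <<'E'
from h import *
w=cap("wrist","w7");o=bot.get_obs();print(o['tool_pos'],o['tcp_rot'],o['grip_width'],o['contact_force'])
for b in blobs(mask(w,(15,60,90),(26,170,255)),60)[0]: print(b[0],b[1][2:],plane(w,b[0],12)[0].round(1))
E
```

```text
[ 645.80878936 -139.39869725   77.24025209] [3.14067590e+00 3.56553317e-04 1.60097922e+00] 14.022599396649417 [-0.09463268 -0.234445   -1.82813988]
[284.2  24.7] [  95   31 2797] [643.    5.9  12. ]
[283.6  93.5] [  90   28 2364] [644. -42.  12.]
[282.5 155.3] [  85   25 2036] [644.5 -89.9  12. ]
[281.5 206.3] [ 81  13 987] [ 645.  -133.6   12. ]
[282.9 260. ] [ 22   8 139] [ 647.7 -184.4   12. ]
[251.1 296. ] [  9  54 301] [ 618.7 -222.5   12. ]
[314.7 299.3] [  9  50 277] [ 679.1 -224.3   12. ]
[292.  339.9] [ 316   12 2655] [ 659.3 -270.8   12. ]
```

View pics/w7.png

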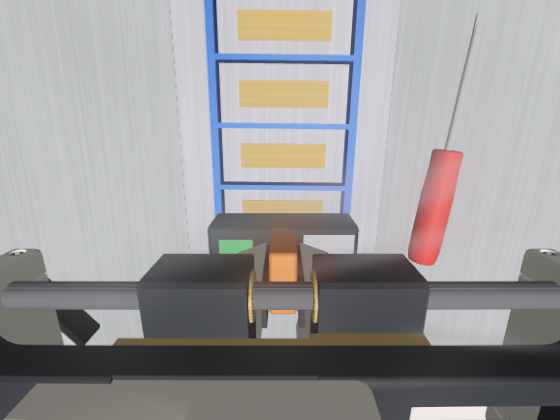

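Request:
arm_command(targets=[{"x": 0,"y": 0.1,"z": -2,"roll": -0.005},{"x": 0,"y": 0.1,"z": -3.5,"roll": -0.005},{"x": 0,"y": 0.1,"z": -4.5,"roll": -0.005},{"x": 0,"y": 0.1,"z": -5.2,"roll": -0.005},{"x": 0,"y": 0.1,"z": -5.6,"roll": -0.005},{"x": 0,"y": 0.1,"z": -5.7,"roll": -0.005},{"x": 0,"y": 0.1,"z": -5.7,"roll": -0.005}])

```text
time: 11.3
tool_pos: [646.0, -138.4, 20.0]
tcp_rot: [3.141, 0.0, 1.597]
contact_force: [0.9, 0.2, -2.0]
grip_width: 13.9
```

```bash
python3 - <<'E'
from h import *
w=cap("wrist","w8");o=bot.get_obs();print(o['tool_pos'],o['tcp_rot'],o['grip_width'],o['contact_force'],o['moment'])
E
```

```text
[ 646.07902101 -138.41779286   20.23589947] [3.14026965e+00 4.34900768e-04 1.59672344e+00] 13.912789180545825 [-0.58110203 -0.77921421 -2.7877523 ] [ 0.00652871 -0.01248108  0.00916745]
```

View pics/w8.png

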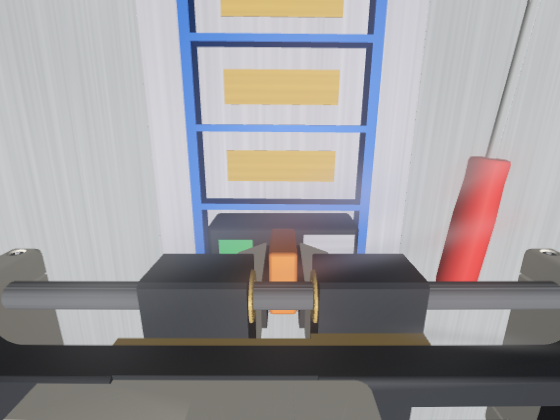

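Request:
arm_command(targets=[{"x": 0,"y": 0,"z": -0.1,"roll": 0},{"x": 0,"y": 0,"z": -0.15,"roll": 0},{"x": 0,"y": 0,"z": -0.15,"roll": 0}])

```text
time: 11.6
tool_pos: [645.9, -138.4, 18.5]
tcp_rot: [3.141, 0.0, 1.597]
contact_force: [-0.2, -0.1, -0.3]
grip_width: 13.6
```

Request:
arm_command(targets=[{"x": 0,"y": 0,"z": 0,"roll": 0},{"x": 0,"y": 0,"z": 0,"roll": 0},{"x": 0,"y": 0,"z": 0,"roll": 0},{"x": 0,"y": 0,"z": 0,"roll": 0},{"x": 0,"y": 0,"z": 0,"roll": 0},{"x": 0,"y": 0,"z": 0,"roll": 0},{"x": 0,"y": 0,"z": 0,"roll": 0},{"x": 0,"y": 0,"z": 0,"roll": 0}], fingers=0.7)

```text
time: 12.27
tool_pos: [645.5, -138.2, 17.9]
tcp_rot: [3.142, -0.0, 1.597]
contact_force: [-0.1, 0.3, -0.3]
grip_width: 61.9
```

Request:
arm_command(targets=[{"x": 0,"y": 0,"z": 2,"roll": 0},{"x": 0,"y": 0,"z": 5,"roll": 0},{"x": 0,"y": 0,"z": 9,"roll": 0},{"x": 0,"y": 0,"z": 13,"roll": 0},{"x": -2,"y": -1,"z": 17,"roll": -0.1},{"x": -4,"y": -2,"z": 20,"roll": -0.2},{"x": -6,"y": -3,"z": 22,"roll": -0.3},{"x": -8,"y": -4,"z": 22,"roll": -0.4}], fingers=1)

```text
time: 12.93
tool_pos: [566.8, -179.4, 243.7]
tcp_rot: [3.131, 0.001, 1.192]
contact_force: [0.8, -0.7, 0.4]
grip_width: 91.7
```

Request:
arm_command(targets=[{"x": -3,"y": -1,"z": 0,"roll": -0.12},{"x": -6,"y": -2,"z": 0,"roll": -0.24},{"x": -9,"y": -3,"z": 0,"roll": -0.36},{"x": -12,"y": -4,"z": 0,"roll": -0.48},{"x": -12,"y": -4,"z": 0,"roll": -0.51},{"x": -12,"y": -4,"z": 0,"roll": -0.51},{"x": -12,"y": -4,"z": 0,"roll": -0.51}])

```text
time: 13.52
tool_pos: [445.8, -218.4, 238.3]
tcp_rot: [3.141, -0.001, 0.688]
contact_force: [0.2, -0.4, 0.1]
grip_width: 91.6
```

```bash
python3 - <<'E'
from h import *
c=cap("wrist","w9"); o=bot.get_obs();print(o['time'],o['tool_pos'],o['tcp_rot'],o['grip_width'])
for m in findmods(c):
    print(m['px'],m['mid'].round(1),m['len'].round(1),m['yaw'].round(3))
E
```

```text
13.5667 [ 446.08140646 -218.20524408  238.119335  ] [ 3.14089899e+00 -3.93617360e-04  6.88411733e-01] 91.66323149409645
```

View pics/w9.png

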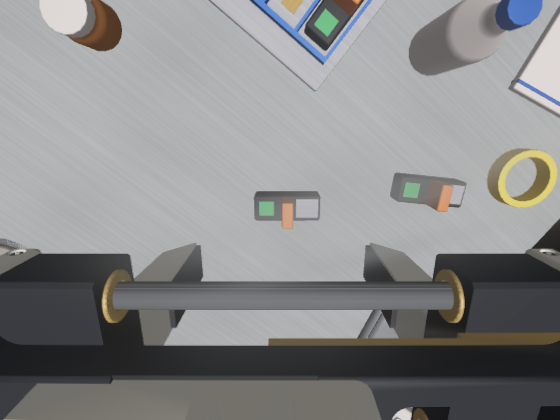

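```bash
sed -i "s/(50,70,60)),np.array((85/(50,50,60)),np.array((85/; s/h\[:,:,2\]<130)|(h\[:,:,1\]>70/h[:,:,2]<145)|(h[:,:,1]>60/; s/>140)).astype/>146)).astype/" h.py; python3 - <<'E'
from h import *
c=cap("wrist")
for m in findmods(c):
    print(m['px'],m['mid'].round(1),m['len'].round(1),m['yaw'].round(3))
h=cv2.cvtColor(c['img'],cv2.COLOR_BGR2HSV)
print(h[208,250:325:3].tolist())
E
```

```text
(array([266. , 208.5]), array([306.6, 208. ])) [ 421.6 -245.4   30. ] 55.1 0.701
[[105, 6, 179], [100, 4, 179], [90, 2, 109], [67, 72, 173], [67, 77, 183], [67, 75, 183], [67, 74, 183], [67, 73, 184], [65, 22, 130], [0, 0, 118], [0, 0, 119], [11, 101, 207], [12, 98, 210], [13, 96, 210], [11, 94, 197], [0, 0, 133], [128, 6, 184], [128, 6, 184], [128, 6, 184], [130, 4, 184], [128, 6, 184], [128, 6, 185], [128, 6, 185], [120, 2, 127], [100, 4, 176]]
```

Request:
arm_command(targets=[{"x": -1,"y": -1.5,"z": -3,"roll": 0.01},{"x": -2.4,"y": -2.7,"z": -6,"roll": 0.01},{"x": -2.4,"y": -2.7,"z": -9,"roll": 0.01},{"x": -2.4,"y": -2.7,"z": -12,"roll": 0.01},{"x": -2.4,"y": -2.7,"z": -13,"roll": 0.01},{"x": -2.4,"y": -2.7,"z": -13,"roll": 0.01},{"x": -2.4,"y": -2.7,"z": -13,"roll": 0.01}])

```text
time: 14.2
tool_pos: [422.1, -244.9, 107.6]
tcp_rot: [-3.141, 0.0, 0.698]
contact_force: [-0.5, -0.7, 0.1]
grip_width: 91.7
```

```bash
python3 - <<'E'
from h import *
c=cap("wrist","w10"); o=bot.get_obs();print(o['time'],o['tool_pos'],o['tcp_rot'],o['grip_width'])
for m in findmods(c):
    print(m['px'],m['mid'].round(1),m['len'].round(1),m['yaw'].round(3))
E
```

```text
14.25 [ 422.54957791 -245.40758562  108.50035102] [ 3.14052438e+00 -1.92683733e-04  6.98114187e-01] 91.87229046582509
(array([252.3, 209.3]), array([312.4, 210. ])) [ 421.6 -245.3   30. ] 55.0 0.686
```

Request:
arm_command(targets=[{"x": 0,"y": 0,"z": -3,"roll": -0.005},{"x": 0,"y": 0,"z": -6,"roll": -0.005},{"x": 0,"y": 0,"z": -8.5,"roll": -0.005},{"x": 0,"y": 0,"z": -9.6,"roll": -0.005},{"x": 0,"y": 0,"z": -10.1,"roll": -0.005},{"x": 0,"y": 0,"z": -10.1,"roll": -0.005},{"x": 0,"y": 0,"z": -10.1,"roll": -0.005}])

```text
time: 14.83
tool_pos: [422.6, -245.9, 8.1]
tcp_rot: [3.139, -0.0, 0.692]
contact_force: [-0.3, 0.0, 0.1]
grip_width: 91.6
```

Request:
arm_command(targets=[{"x": 0,"y": 0,"z": 0,"roll": 0},{"x": 0,"y": 0,"z": 0,"roll": 0},{"x": 0,"y": 0,"z": 0,"roll": 0},{"x": 0,"y": 0,"z": 0,"roll": 0},{"x": 0,"y": 0,"z": 0,"roll": 0},{"x": 0,"y": 0,"z": 0,"roll": 0},{"x": 0,"y": 0,"z": 0,"roll": 0},{"x": 0,"y": 0,"z": 0,"roll": 0}], fingers=0)

```text
time: 15.5
tool_pos: [421.5, -245.2, 6.9]
tcp_rot: [3.142, 0.0, 0.692]
contact_force: [-0.2, 0.8, 0.5]
grip_width: 43.4
```

Request:
arm_command(targets=[{"x": 0,"y": 0,"z": 0,"roll": 0},{"x": 0,"y": 0,"z": 0,"roll": 0},{"x": 0,"y": 0,"z": 0,"roll": 0},{"x": 0,"y": 0,"z": 0,"roll": 0},{"x": 0,"y": 0,"z": 0,"roll": 0},{"x": 0,"y": 0,"z": 0,"roll": 0},{"x": 0,"y": 0,"z": 0,"roll": 0}])

```text
time: 16.08
tool_pos: [421.6, -245.2, 6.9]
tcp_rot: [3.141, 0.0, 0.692]
contact_force: [-0.5, 0.1, -0.1]
grip_width: 13.6
```

Request:
arm_command(targets=[{"x": 0,"y": 0,"z": 3,"roll": 0},{"x": 0,"y": 0,"z": 7,"roll": 0},{"x": 0,"y": 0,"z": 11,"roll": 0},{"x": 2,"y": 2,"z": 13,"roll": 0.1},{"x": 4.5,"y": 4.5,"z": 14,"roll": 0.2},{"x": 7,"y": 7,"z": 14,"roll": 0.3},{"x": 9.5,"y": 9.5,"z": 14,"roll": 0.4},{"x": 12,"y": 12,"z": 14,"roll": 0.5}])

```text
time: 16.75
tool_pos: [542.2, -123.8, 147.0]
tcp_rot: [-3.142, 0.0, 1.196]
contact_force: [1.1, -0.7, -3.0]
grip_width: 13.6
```

Request:
arm_command(targets=[{"x": 2.5,"y": 2.5,"z": 0,"roll": 0.1},{"x": 5,"y": 5,"z": 0,"roll": 0.2},{"x": 7.5,"y": 7,"z": 0,"roll": 0.3},{"x": 10,"y": 8.3,"z": 0,"roll": 0.4},{"x": 10.2,"y": 8.3,"z": -3,"roll": 0.4},{"x": 10.2,"y": 8.3,"z": -6,"roll": 0.4},{"x": 10.2,"y": 8.3,"z": -7,"roll": 0.4},{"x": 10.2,"y": 8.3,"z": -7,"roll": 0.4}])

```text
time: 17.42
tool_pos: [640.7, -41.7, 73.1]
tcp_rot: [-3.134, -0.002, 1.592]
contact_force: [-0.8, 0.5, -1.2]
grip_width: 14.1
```

```bash
python3 - <<'E'
from h import *
w=cap("wrist","w11");o=bot.get_obs();print(o['tool_pos'],o['tcp_rot'],o['grip_width'],o['contact_force'])
for b in blobs(mask(w,(15,60,90),(26,170,255)),60)[0]: print(b[0],b[1][2:],plane(w,b[0],12)[0].round(1))
E
```

```text
[642.3945409  -42.17973979  75.71793253] [-3.13805018e+00 -7.33016724e-04  1.59148635e+00] 14.012820598577083 [ 0.02003551 -0.31121882 -1.65481109]
[285.7  95.1] [  91   27 2385] [641.9  54.1  12. ]
[285.8 157.4] [  86   24 2036] [643.1   6.2  12. ]
[284.3 208.2] [ 81  11 847] [642.8 -36.9  12. ]
[251.2 296.2] [  9  53 300] [ 613.7 -123.2   12. ]
[314.7 299. ] [  9  50 281] [ 673.2 -124.7   12. ]
[292.1 339.9] [ 316   12 2671] [ 653.4 -170.8   12. ]
```

View pics/w11.png

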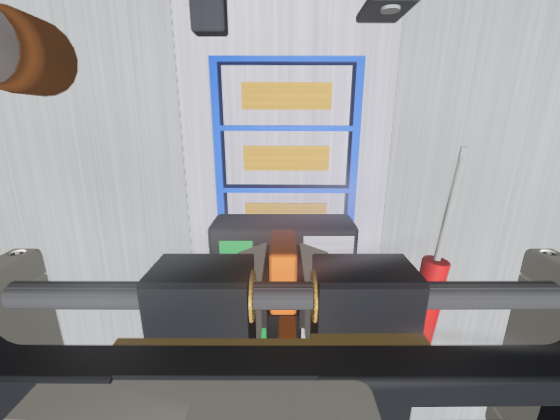

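Request:
arm_command(targets=[{"x": 0,"y": 0.04,"z": -2,"roll": 0},{"x": 0,"y": 0.04,"z": -3.5,"roll": 0},{"x": 0,"y": 0.04,"z": -4.7,"roll": 0},{"x": 0,"y": 0.04,"z": -5.3,"roll": 0},{"x": 0,"y": 0.04,"z": -5.6,"roll": 0},{"x": 0,"y": 0.04,"z": -5.8,"roll": 0},{"x": 0,"y": 0.04,"z": -5.85,"roll": 0},{"x": 0,"y": 0.04,"z": -5.85,"roll": 0}])

```text
time: 18.13
tool_pos: [644.1, -42.0, 19.2]
tcp_rot: [3.14, 0.0, 1.592]
contact_force: [0.4, 0.2, -1.6]
grip_width: 13.8
```

```bash
python3 - <<'E'
from h import *
w=cap("wrist","w12");o=bot.get_obs();print(o['tool_pos'],o['tcp_rot'],o['grip_width'],o['contact_force'],o['moment'])
E
```

```text
[644.03628199 -41.91986245  19.23433351] [3.14028555e+00 2.72246643e-04 1.59185290e+00] 13.961408914572203 [-1.66166246 -0.04732809 -1.33132651] [ 0.022579   -0.08904823 -0.04111849]
```

View pics/w12.png

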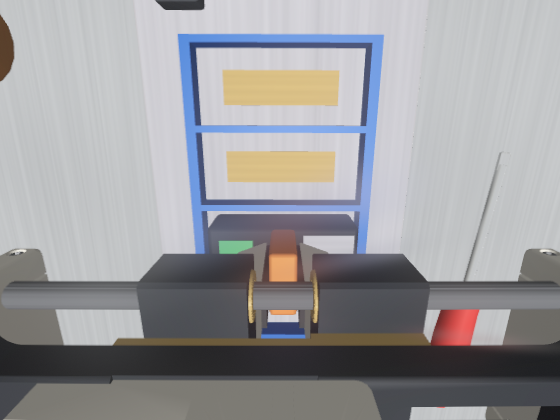

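Request:
arm_command(targets=[{"x": 0,"y": 0,"z": -0.05,"roll": 0},{"x": 0,"y": 0,"z": -0.05,"roll": 0},{"x": 0,"y": 0,"z": -0.05,"roll": 0},{"x": 0,"y": 0,"z": -0.05,"roll": 0},{"x": 0,"y": 0,"z": -0.05,"roll": 0},{"x": 0,"y": 0,"z": -0.05,"roll": 0},{"x": 0,"y": 0,"z": -0.05,"roll": 0},{"x": 0,"y": 0,"z": -0.05,"roll": 0}], fingers=0.7)

```text
time: 18.85
tool_pos: [643.6, -41.8, 17.9]
tcp_rot: [3.142, 0.0, 1.592]
contact_force: [0.2, 0.1, -0.1]
grip_width: 61.8
```

Request:
arm_command(targets=[{"x": 0,"y": 0,"z": 2,"roll": 0},{"x": 0,"y": 0,"z": 5,"roll": 0},{"x": 0,"y": 0,"z": 9,"roll": 0},{"x": 0,"y": 0,"z": 13,"roll": 0},{"x": 0,"y": 0,"z": 17,"roll": -0.1},{"x": -1,"y": -3,"z": 19,"roll": -0.2},{"x": -2.5,"y": -6.5,"z": 20,"roll": -0.3},{"x": -4,"y": -10,"z": 20,"roll": -0.4}], fingers=1)

```text
time: 19.52
tool_pos: [604.6, -142.6, 221.6]
tcp_rot: [3.135, -0.0, 1.189]
contact_force: [0.5, -1.1, -0.6]
grip_width: 91.4
```

Request:
arm_command(targets=[{"x": -1.5,"y": -3.5,"z": 0,"roll": -0.1},{"x": -3,"y": -7,"z": 0,"roll": -0.2},{"x": -4.5,"y": -10.5,"z": 0,"roll": -0.3},{"x": -6,"y": -14,"z": 0,"roll": -0.4},{"x": -7,"y": -17.5,"z": 0,"roll": -0.5},{"x": -7.5,"y": -21,"z": 0,"roll": -0.5},{"x": -7.5,"y": -21,"z": 0,"roll": -0.5},{"x": -7.5,"y": -21,"z": 0,"roll": -0.5}])

```text
time: 20.18
tool_pos: [527.7, -353.6, 217.4]
tcp_rot: [-3.141, 0.0, 0.689]
contact_force: [-0.4, 1.3, 0.5]
grip_width: 92.1
```

```bash
python3 - <<'E'
from h import *
c=cap("wrist","w13"); o=bot.get_obs();print(o['time'],o['tool_pos'],o['tcp_rot'],o['grip_width'])
for m in findmods(c):
    print(m['px'],m['mid'].round(1),m['len'].round(1),m['yaw'].round(3))
E
```

```text
20.2333 [ 528.23897034 -351.98880795  217.52827211] [-3.14071065e+00 -3.21248398e-04  6.90641895e-01] 91.71867804954707
(array([180.5,   2.3]), array([175.5,  15.7])) [ 605.7 -142.6   30. ] 14.4 -1.36
(array([295.2, 175.4]), array([338.9, 179.9])) [ 562.4 -381.    30. ] 55.1 0.585
```

View pics/w13.png

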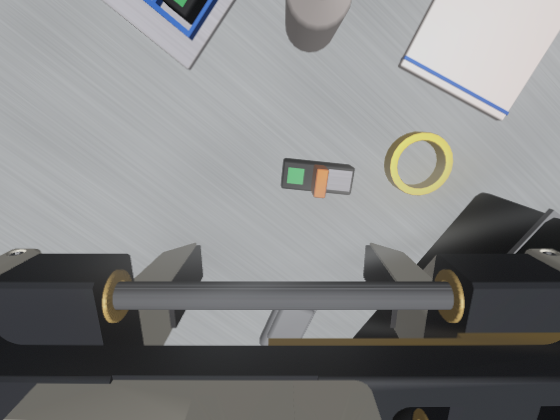

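Request:
arm_command(targets=[{"x": 1.5,"y": -1.5,"z": -3,"roll": -0.05},{"x": 3.4,"y": -2.9,"z": -6,"roll": -0.105},{"x": 3.4,"y": -2.9,"z": -9,"roll": -0.105},{"x": 3.4,"y": -2.9,"z": -11,"roll": -0.105},{"x": 3.4,"y": -2.9,"z": -11,"roll": -0.105},{"x": 3.4,"y": -2.9,"z": -11,"roll": -0.105},{"x": 3.4,"y": -2.9,"z": -11,"roll": -0.105}])

```text
time: 20.82
tool_pos: [563.8, -380.5, 110.1]
tcp_rot: [3.139, -0.001, 0.588]
contact_force: [0.0, -0.4, 0.4]
grip_width: 91.9
```

```bash
python3 - <<'E'
from h import *
c=cap("wrist","w14"); o=bot.get_obs();print(o['time'],o['tool_pos'],o['tcp_rot'],o['grip_width'])
for m in findmods(c):
    print(m['px'],m['mid'].round(1),m['len'].round(1),m['yaw'].round(3))
E
```

```text
20.8667 [ 563.89941006 -380.87938946  110.68016261] [ 3.13752704e+00 -1.21331712e-03  5.87899385e-01] 91.83972335375599
(array([251.8, 209.9]), array([311.7, 209.9])) [ 562.4 -380.9   30. ] 55.3 0.587
```

Request:
arm_command(targets=[{"x": 0.05,"y": 0,"z": -3,"roll": 0},{"x": 0.05,"y": 0,"z": -6,"roll": 0},{"x": 0.05,"y": 0,"z": -8.5,"roll": 0},{"x": 0.05,"y": 0,"z": -9.6,"roll": 0},{"x": 0.05,"y": 0,"z": -10.1,"roll": 0},{"x": 0.05,"y": 0,"z": -10.1,"roll": 0},{"x": 0.05,"y": 0,"z": -10.1,"roll": 0}])

```text
time: 21.45
tool_pos: [564.2, -381.7, 9.1]
tcp_rot: [3.138, -0.001, 0.587]
contact_force: [0.0, 0.1, -0.0]
grip_width: 91.8
```

Request:
arm_command(targets=[{"x": 0,"y": 0,"z": 0,"roll": 0},{"x": 0,"y": 0,"z": 0,"roll": 0},{"x": 0,"y": 0,"z": 0,"roll": 0},{"x": 0,"y": 0,"z": 0,"roll": 0},{"x": 0,"y": 0,"z": 0,"roll": 0},{"x": 0,"y": 0,"z": 0,"roll": 0},{"x": 0,"y": 0,"z": 0,"roll": 0},{"x": 0,"y": 0,"z": 0,"roll": 0}], fingers=0)

```text
time: 22.12
tool_pos: [563.0, -380.8, 6.9]
tcp_rot: [3.142, 0.0, 0.587]
contact_force: [0.4, 0.1, -0.2]
grip_width: 43.0
```

Request:
arm_command(targets=[{"x": 0,"y": 0,"z": 0,"roll": 0},{"x": 0,"y": 0,"z": 0,"roll": 0},{"x": 0,"y": 0,"z": 0,"roll": 0},{"x": 0,"y": 0,"z": 0,"roll": 0},{"x": 0,"y": 0,"z": 0,"roll": 0},{"x": 0,"y": 0,"z": 0,"roll": 0},{"x": 0,"y": 0,"z": 0,"roll": 0}])

```text
time: 22.7
tool_pos: [563.0, -380.8, 6.9]
tcp_rot: [3.142, 0.0, 0.587]
contact_force: [-0.3, 0.2, -0.2]
grip_width: 14.0
```

Request:
arm_command(targets=[{"x": 0,"y": 0,"z": 3,"roll": 0},{"x": 0,"y": 0,"z": 7,"roll": 0},{"x": 0,"y": 0,"z": 11,"roll": 0},{"x": 0,"y": 0,"z": 15,"roll": 0.1},{"x": 0,"y": 2,"z": 18,"roll": 0.2},{"x": 0,"y": 5.5,"z": 20,"roll": 0.3},{"x": 0,"y": 9.5,"z": 20,"roll": 0.4},{"x": 0,"y": 13.5,"z": 20,"roll": 0.5}])

```text
time: 23.37
tool_pos: [563.2, -245.2, 208.5]
tcp_rot: [3.138, 0.0, 1.09]
contact_force: [0.4, 0.6, -2.4]
grip_width: 13.7
```

Request:
arm_command(targets=[{"x": 2,"y": 3.5,"z": 0,"roll": 0.12},{"x": 4,"y": 7,"z": 0,"roll": 0.24},{"x": 6,"y": 10.5,"z": 0,"roll": 0.36},{"x": 8,"y": 14,"z": 0,"roll": 0.48},{"x": 8.2,"y": 15.6,"z": -2,"roll": 0.505},{"x": 8.2,"y": 15.6,"z": -6,"roll": 0.505},{"x": 8.2,"y": 15.6,"z": -9,"roll": 0.505},{"x": 8.2,"y": 15.6,"z": -10,"roll": 0.505}])

```text
time: 24.03
tool_pos: [641.9, -88.3, 101.4]
tcp_rot: [-3.133, -0.002, 1.593]
contact_force: [-1.0, -0.4, -2.0]
grip_width: 13.9
```

Request:
arm_command(targets=[{"x": 0,"y": 0,"z": 0,"roll": 0},{"x": 0,"y": 0,"z": 0,"roll": 0},{"x": 0,"y": 0,"z": 0,"roll": 0}])

```text
time: 24.28
tool_pos: [646.5, -90.6, 109.4]
tcp_rot: [3.138, 0.001, 1.591]
contact_force: [0.2, -0.6, -1.8]
grip_width: 14.1
```

```bash
python3 - <<'E'
from h import *
w=cap("wrist","w15");o=bot.get_obs();print(o['tool_pos'],o['tcp_rot'],o['grip_width'],o['contact_force'])
for b in blobs(mask(w,(15,60,90),(26,170,255)),60)[0]: print(b[0],b[1][2:],plane(w,b[0],12)[0].round(1))
E
```

```text
[646.5375953  -90.62544043 109.6037494 ] [3.13713480e+00 1.24231074e-03 1.59116763e+00] 13.733180994717483 [ 0.8581939  -0.5009739  -1.52281948]
[278.9  37. ] [  83   27 2131] [642.   53.8  12. ]
[279.   96.9] [  79   23 1798] [642.9   6.2  12. ]
[280.7 161.5] [ 15  43 614] [645.5 -50.9  12. ]
[278.8 201.6] [  71   20 1409] [644.3 -89.8  12. ]
[283.7 261.5] [21  8 79] [ 650.4 -153.6   12. ]
[251.1 296.2] [  9  53 295] [ 616.4 -195.    12. ]
[314.6 298.8] [  9  50 284] [ 684.5 -196.9   12. ]
[291.9 340. ] [ 316   13 2692] [ 661.7 -250.1   12. ]
```

View pics/w15.png

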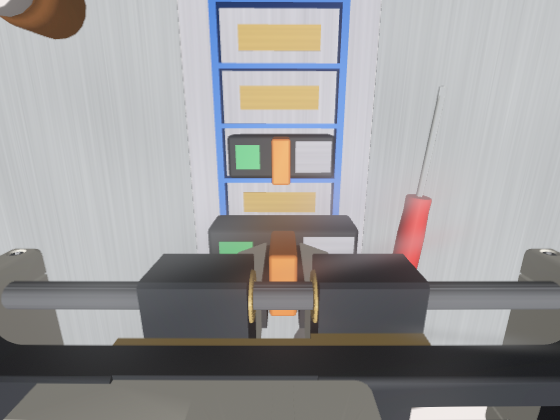

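Request:
arm_command(targets=[{"x": -0.05,"y": 0.03,"z": -3,"roll": 0.003},{"x": -0.05,"y": 0.03,"z": -5.5,"roll": 0.003},{"x": -0.05,"y": 0.03,"z": -7,"roll": 0.003},{"x": -0.05,"y": 0.03,"z": -8,"roll": 0.003},{"x": -0.05,"y": 0.03,"z": -8.5,"roll": 0.003},{"x": -0.05,"y": 0.03,"z": -8.7,"roll": 0.003},{"x": -0.05,"y": 0.03,"z": -8.8,"roll": 0.003},{"x": -0.05,"y": 0.03,"z": -8.8,"roll": 0.003}])

```text
time: 25.0
tool_pos: [645.4, -89.8, 20.2]
tcp_rot: [3.139, 0.001, 1.595]
contact_force: [0.3, -0.9, -1.2]
grip_width: 13.7
```

```bash
python3 - <<'E'
from h import *
w=cap("wrist","w16");o=bot.get_obs();print(o['tool_pos'],o['tcp_rot'],o['grip_width'],o['contact_force'],o['moment'])
E
```

```text
[645.40242244 -89.74355675  20.21869006] [3.13937490e+00 6.19605092e-04 1.59479912e+00] 13.487749475144984 [ 0.38360223  0.08510714 -1.349614  ] [ 0.04284052 -0.14159854  0.00850747]
```

View pics/w16.png

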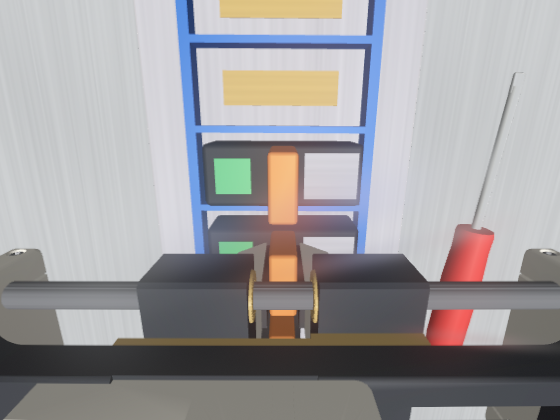

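Request:
arm_command(targets=[{"x": 0,"y": 0,"z": -0.1,"roll": 0},{"x": 0,"y": 0,"z": -0.1,"roll": 0},{"x": 0,"y": 0,"z": -0.1,"roll": 0},{"x": 0,"y": 0,"z": -0.1,"roll": 0},{"x": 0,"y": 0,"z": -0.1,"roll": 0},{"x": 0,"y": 0,"z": -0.1,"roll": 0},{"x": 0,"y": 0,"z": -0.1,"roll": 0},{"x": 0,"y": 0,"z": -0.1,"roll": 0}], fingers=0.7)

```text
time: 25.72
tool_pos: [644.5, -89.5, 17.9]
tcp_rot: [3.142, 0.0, 1.595]
contact_force: [0.6, 0.3, -0.1]
grip_width: 61.8
```

Request:
arm_command(targets=[{"x": 0,"y": 0,"z": 2,"roll": 0},{"x": 0,"y": 0,"z": 5,"roll": 0},{"x": 0,"y": 0,"z": 9,"roll": 0},{"x": 0,"y": 0,"z": 13,"roll": 0},{"x": 0,"y": 0,"z": 17,"roll": 0},{"x": -0.5,"y": 2,"z": 20,"roll": 0},{"x": -1,"y": 5,"z": 22,"roll": 0},{"x": -2,"y": 8,"z": 22,"roll": 0}])

```text
time: 26.38
tool_pos: [626.9, -9.7, 243.5]
tcp_rot: [3.132, 0.001, 1.593]
contact_force: [0.3, 0.0, 0.2]
grip_width: 64.1
```

Request:
arm_command(targets=[{"x": 0,"y": 1,"z": 0,"roll": 0},{"x": 0,"y": 1,"z": 0,"roll": 0},{"x": 0,"y": 1,"z": 0,"roll": 0},{"x": 0,"y": 1,"z": 0,"roll": 0},{"x": 0,"y": 1,"z": 0,"roll": 0},{"x": 0,"y": 1,"z": 0,"roll": 0},{"x": 0,"y": 1,"z": 0,"roll": 0},{"x": 0,"y": 1,"z": 0,"roll": 0}], fingers=0)

```text
time: 27.05
tool_pos: [624.6, -0.2, 237.6]
tcp_rot: [-3.141, 0.0, 1.594]
contact_force: [0.5, 0.4, 0.4]
grip_width: 15.7
```

```bash
python3 - <<'E'
from h import *
w=cap("wrist","w17");t=cap("top","t4");s=cap("side","s4");o=bot.get_obs();print(o['time'],o['tool_pos'],o['tcp_rot'],o['grip_width'],o['contact_force'])
R_={}
for c,n in ((w,'w'),(t,'t'),(s,'s')):
    m=mask(c,(0,140,80),(5,255,255))|mask(c,(175,140,80),(180,255,255))
    for b in blobs(m,60)[0]: print(n,b[0],b[1],plane(c,b[0],164)[0].round(1))
E
```

```text
27.2 [6.24574737e+02 2.19710335e-01 2.37877462e+02] [3.14158145e+00 2.33140614e-05 1.59443515e+00] 3.8821027663676384 [ 0.12067666  0.61140092 -0.20294734]
w [272.5  61. ] [ 262   27   22   70 1440] [615.  121.6 164. ]
t [303.9 150.3] [287 146  33   9 226] [ 740.6 -125.2  164. ]
t [ 59.8 373.9] [ 52 366  16  16 202] [172.7 506.5 164. ]
s [253.1 214.5] [242 207  23  16 140] [609.8  21.  164. ]
s [225.6 229.9] [218 224  16  13  93] [614.3 118.  164. ]
```

View pics/w17.png

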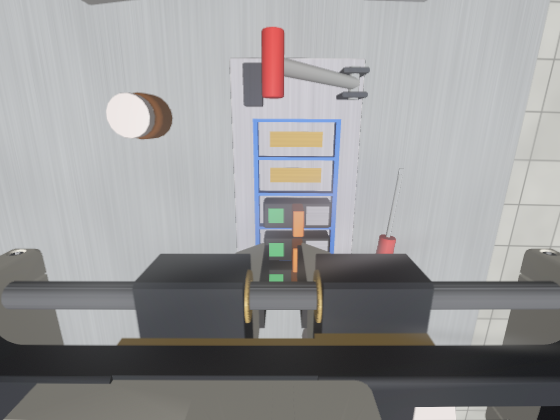

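View pics/t4.png

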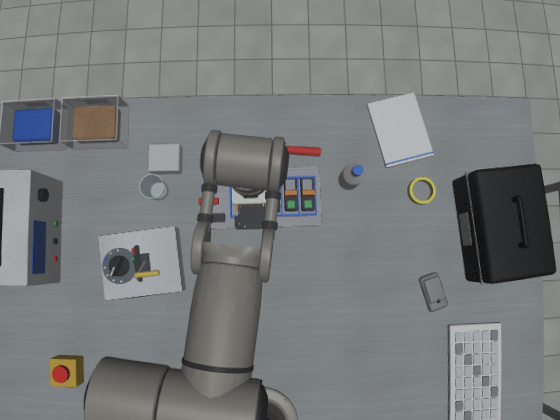

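```bash
python3 - <<'E'
from h import *
w=cap("wrist");s=cap("side")
print(tri(w,(272.5,61),s,(225.6,229.9)))
E
```

```text
(array([613.84577231, 120.49545824, 165.60446057]), np.float64(3.4246738254557143))
```

Request:
arm_command(targets=[{"x": -0.5,"y": 3.5,"z": 0,"roll": 0},{"x": -1,"y": 7,"z": 0,"roll": 0},{"x": -1,"y": 10,"z": 0,"roll": 0},{"x": -1,"y": 12,"z": 0,"roll": 0},{"x": -1,"y": 12,"z": -3,"roll": 0},{"x": -1,"y": 12,"z": -6,"roll": 0},{"x": -1,"y": 12,"z": -7.5,"roll": 0},{"x": -1,"y": 12,"z": -7.5,"roll": 0}], fingers=0)

```text
time: 27.97
tool_pos: [612.1, 120.6, 158.8]
tcp_rot: [-3.134, 0.0, 1.595]
contact_force: [0.1, 0.6, 0.1]
grip_width: 0.5
```

Request:
arm_command(targets=[{"x": 0,"y": 0,"z": 0,"roll": 0},{"x": 0,"y": 0,"z": 0,"roll": 0}])

```text
time: 28.13
tool_pos: [615.5, 120.5, 164.6]
tcp_rot: [3.139, -0.0, 1.595]
contact_force: [0.5, -0.8, 0.9]
grip_width: 0.7
```

```bash
python3 - <<'E'
from h import *
w=cap("wrist","w18");s=cap("side","s5");o=bot.get_obs();print(o['time'],o['tool_pos'],o['tcp_rot'],o['grip_width'],o['contact_force'])
cv2.imwrite("pics/s5z.png",cv2.resize(s['img'][130:300,140:320],None,fx=4,fy=3.5,interpolation=cv2.INTER_CUBIC))
E
```

```text
28.2333 [615.63556662 120.39680179 164.87581826] [ 3.13809839e+00 -1.59244937e-04  1.59459621e+00] 0.19774210147525292 [0.60584021 0.1493295  0.55676169]
```

View pics/w18.png

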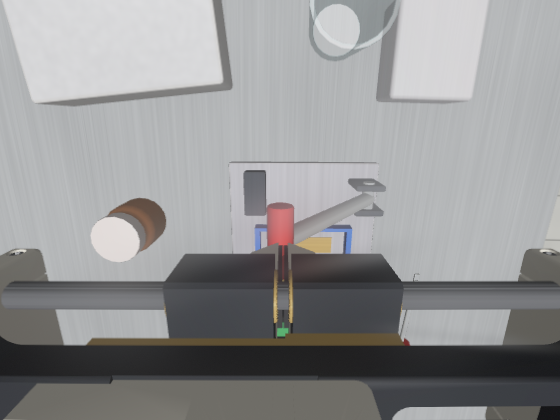

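View pics/s5z.png

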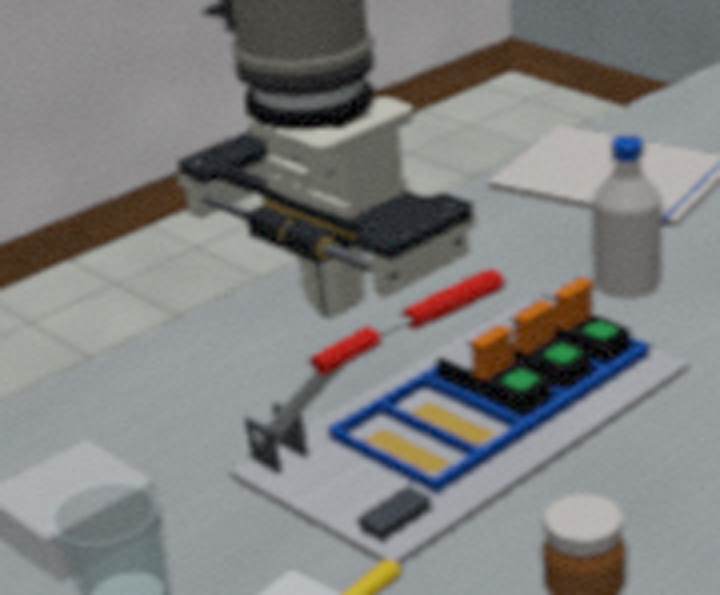

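Request:
arm_command(targets=[{"x": -0.1,"y": 0,"z": -1.6,"roll": 0},{"x": -0.6,"y": 0,"z": -2.6,"roll": 0},{"x": -1.4,"y": 0,"z": -3.6,"roll": 0},{"x": -2.6,"y": 0,"z": -4.8,"roll": 0},{"x": -2.6,"y": 0,"z": -4.8,"roll": 0}])

```text
time: 28.65
tool_pos: [585.9, 119.9, 116.9]
tcp_rot: [-3.14, 0.001, 1.595]
contact_force: [-9.0, -1.9, 17.7]
grip_width: 0.3
```

```bash
python3 - <<'E'
from h import *
w=cap("wrist","w19");s=cap("side","s6");o=bot.get_obs();print(o['time'],o['tool_pos'],o['contact_force'])
cv2.imwrite("pics/s6z.png",cv2.resize(s['img'][130:300,140:320],None,fx=4,fy=3.5,interpolation=cv2.INTER_CUBIC))
E
```

```text
28.75 [587.67550083 120.00622878 118.5752821 ] [-10.83605752  -2.16300426  18.49823299]
```

View pics/s6z.png

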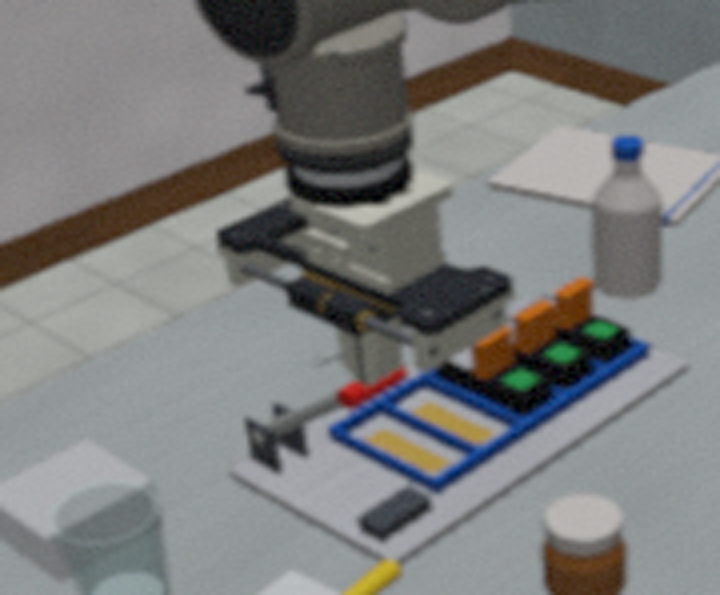

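```bash
python3 - <<'E'
from h import *
w=cap("wrist");s=cap("side");o=bot.get_obs();print(o['time'],o['tool_pos'],o['contact_force'],o['moment'])
m=mask(s,(0,120,70),(6,255,255))
for b in blobs(m,20)[0]:
    p=b[0]; d=rays(s,p)[0]; k=(119.5-s['C'][1])/d[1]; print(p,b[1],(s['C']+d*k).round(1))
E
```

```text
28.85 [588.2341746  119.98845104 119.11552736] [-10.87909327  -2.41333285  18.55922625] [-0.48274347  1.78275207  0.02080629]
[230.9 240.1] [224 235  17  10  57] [595.5 119.5 140.9]
```

View pics/w19.png

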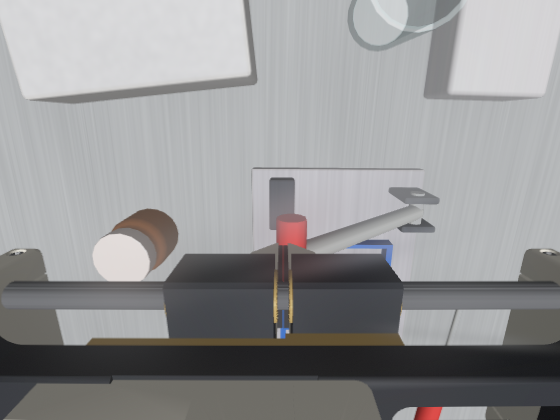

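Request:
arm_command(targets=[{"x": -0.7,"y": 0,"z": 0,"roll": 0},{"x": -1.3,"y": 0,"z": -1,"roll": 0},{"x": -2,"y": 0,"z": -2,"roll": 0},{"x": -2.5,"y": 0,"z": -3,"roll": 0},{"x": -3,"y": 0,"z": -4.2,"roll": 0},{"x": -3,"y": 0,"z": -4.2,"roll": 0}])

```text
time: 29.35
tool_pos: [557.2, 120.3, 72.2]
tcp_rot: [-3.139, 0.0, 1.595]
contact_force: [0.1, 0.0, 0.5]
grip_width: 0.4
```

```bash
python3 - <<'E'
from h import *
w=cap("wrist","w20");s=cap("side","s7");o=bot.get_obs();print(o['time'],o['tool_pos'],o['contact_force'])
cv2.imwrite("pics/s7z.png",cv2.resize(s['img'][130:300,140:320],None,fx=4,fy=3.5,interpolation=cv2.INTER_CUBIC))
E
```

```text
29.45 [559.30486602 120.44778617  73.96034733] [ 0.43537104  0.10285543 -0.35365851]
```

View pics/s7z.png

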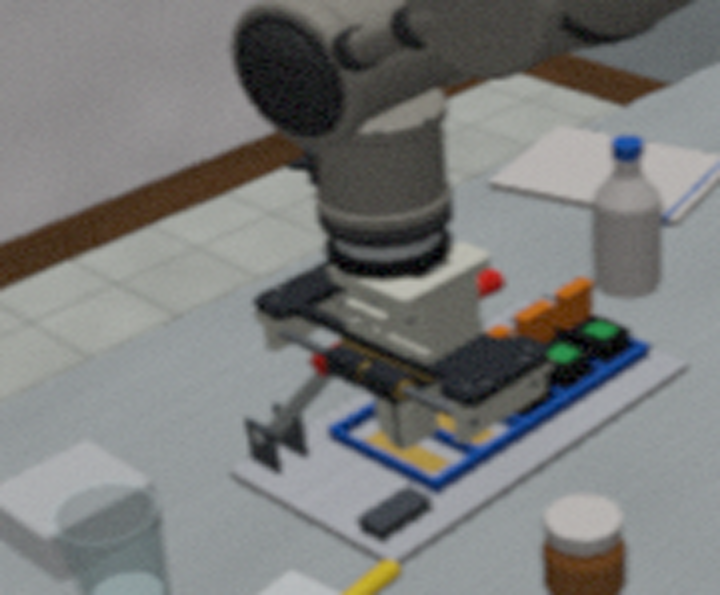

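View pics/w20.png

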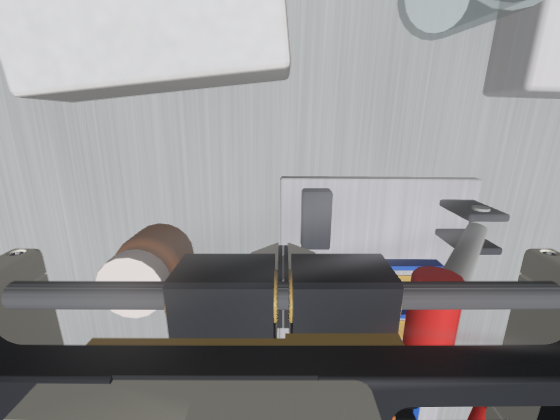

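Request:
arm_command(targets=[{"x": -2,"y": 0,"z": 0,"roll": 0},{"x": -4.5,"y": 0,"z": 0,"roll": 0},{"x": -7,"y": 0,"z": 0,"roll": 0},{"x": -9,"y": 0,"z": 0,"roll": 0},{"x": -10,"y": 0,"z": 3,"roll": 0},{"x": -10,"y": 0,"z": 7,"roll": 0},{"x": -10,"y": 0,"z": 11,"roll": 0},{"x": -10,"y": 0,"z": 14,"roll": 0}])

```text
time: 30.12
tool_pos: [460.0, 120.6, 217.9]
tcp_rot: [3.135, -0.0, 1.595]
contact_force: [1.9, 0.3, -0.2]
grip_width: 0.0
```

Request:
arm_command(targets=[{"x": 0,"y": 0,"z": 0,"roll": -0.12},{"x": 0,"y": 0,"z": 0,"roll": -0.24},{"x": 0,"y": 0,"z": 0,"roll": -0.36},{"x": 0,"y": 0,"z": 0,"roll": -0.48},{"x": 0,"y": 0,"z": 0,"roll": -0.6},{"x": 0,"y": 0,"z": 0,"roll": -0.72},{"x": 0,"y": 0,"z": 0,"roll": -0.84},{"x": 0,"y": 0,"z": 0,"roll": -0.9}])

```text
time: 30.78
tool_pos: [459.6, 120.5, 214.6]
tcp_rot: [3.14, -0.003, 0.689]
contact_force: [-0.5, 0.6, 0.5]
grip_width: 0.4
```

Request:
arm_command(targets=[{"x": 0,"y": 0,"z": 0,"roll": -0.12},{"x": 0,"y": 0,"z": 0,"roll": -0.24},{"x": 0,"y": 0,"z": 0,"roll": -0.36},{"x": 0,"y": 0,"z": 0,"roll": -0.48},{"x": 0,"y": 0,"z": 0,"roll": -0.6},{"x": 0,"y": 0,"z": 0,"roll": -0.67},{"x": 0,"y": 0,"z": 0,"roll": -0.67},{"x": 0,"y": 0,"z": 0,"roll": -0.67}])

```text
time: 31.45
tool_pos: [459.3, 120.5, 214.1]
tcp_rot: [-3.142, -0.002, 0.027]
contact_force: [-1.1, -0.4, 0.2]
grip_width: 0.5
```

```bash
python3 - <<'E'
from h import *
w=cap("wrist","w21");s=cap("side","s8");o=bot.get_obs();print(o['time'],o['tool_pos'],o['tcp_rot'],o['contact_force'])
for c,n in ((w,'w'),(s,'s')):
    m=mask(c,(0,140,80),(5,255,255))
    for b in blobs(m,60)[0]: print(n,b[0],b[1],plane(c,b[0],164)[0].round(1))
E
```

```text
31.55 [458.98196128 120.48504643 213.63768576] [-3.14158625e+00 -1.34047223e-03  2.68605752e-02] [-0.79842852  0.62279896  0.13939846]
w [291.9   8.1] [ 255    0   74   18 1250] [611.7 118.7 164. ]
w [ 70.6 164. ] [ 61 157  20  16 191] [499.7 289.6 164. ]
s [225.8 229.6] [218 224  17  13  86] [614.9 116.8 164. ]
```

View pics/w21.png

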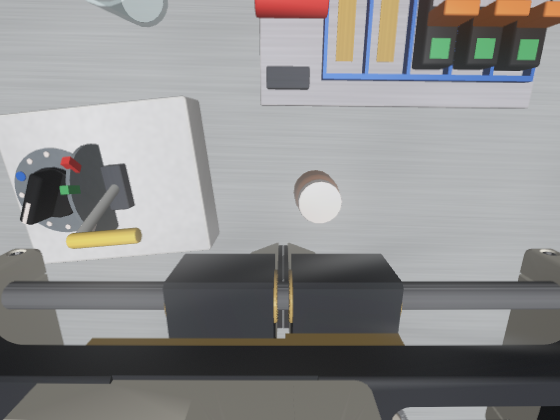

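View pics/s8.png

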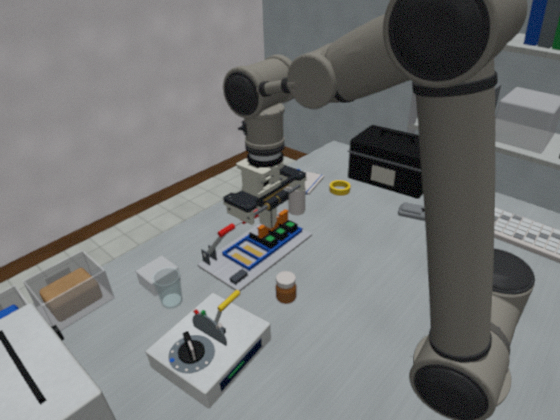

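Request:
arm_command(targets=[{"x": 3,"y": 0,"z": 1,"roll": 0},{"x": 6.5,"y": 0,"z": 1,"roll": 0},{"x": 10,"y": 0,"z": 1,"roll": 0},{"x": 13.5,"y": 0,"z": 1,"roll": 0},{"x": 15.4,"y": 0,"z": 0,"roll": 0},{"x": 15.4,"y": 0,"z": -3,"roll": 0},{"x": 15.4,"y": 0,"z": -5,"roll": 0},{"x": 15.4,"y": 0,"z": -5,"roll": 0}])

```text
time: 32.22
tool_pos: [610.2, 120.1, 157.9]
tcp_rot: [3.141, 0.009, 0.026]
contact_force: [-0.1, 0.4, 0.8]
grip_width: 0.5
```

Request:
arm_command(targets=[{"x": 0,"y": 0,"z": 0,"roll": 0},{"x": 0,"y": 0,"z": 0,"roll": 0},{"x": 0,"y": 0,"z": 0,"roll": 0}])

```text
time: 32.47
tool_pos: [613.6, 120.6, 165.2]
tcp_rot: [-3.141, -0.004, 0.025]
contact_force: [-0.1, 0.5, -0.2]
grip_width: 0.2
```

```bash
python3 - <<'E'
from h import *
w=cap("wrist","w22");o=bot.get_obs();print(o['time'],o['tool_pos'],o['tcp_rot'],o['contact_force'])
E
```

```text
32.5167 [613.44741813 120.60389579 165.07661447] [-3.1415148  -0.00354353  0.02517266] [ 0.0452077   1.24911578 -0.57206467]
```

View pics/w22.png

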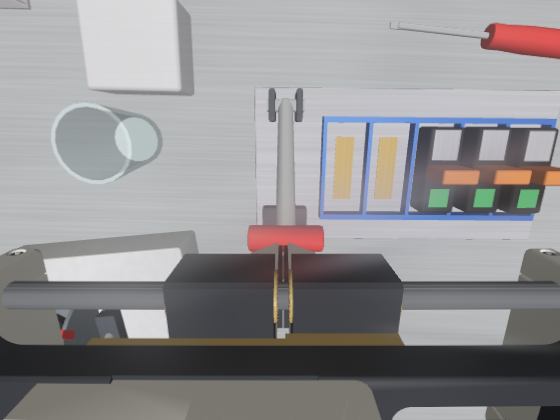

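Request:
arm_command(targets=[{"x": 0,"y": 0,"z": -1.2,"roll": 0},{"x": 0,"y": 0,"z": -1.9,"roll": 0},{"x": -0.8,"y": 0,"z": -2.6,"roll": 0},{"x": -1.3,"y": 0,"z": -3.1,"roll": 0},{"x": -1.85,"y": 0,"z": -3.7,"roll": 0},{"x": -2.8,"y": 0,"z": -4.8,"roll": 0},{"x": -2.8,"y": 0,"z": -4.8,"roll": 0}])

```text
time: 33.1
tool_pos: [582.3, 120.0, 116.1]
tcp_rot: [3.14, 0.002, 0.025]
contact_force: [-5.8, -3.4, 15.0]
grip_width: 0.3
```

```bash
python3 - <<'E'
from h import *
w=cap("wrist","w23");o=bot.get_obs();print(o['time'],o['tool_pos'],o['tcp_rot'],o['contact_force'])
E
```

```text
33.15 [583.20198003 120.03193438 116.877925  ] [3.14058853e+00 4.98548363e-04 2.52107549e-02] [-7.58433465 -2.47930789 15.8397262 ]
```

View pics/w23.png

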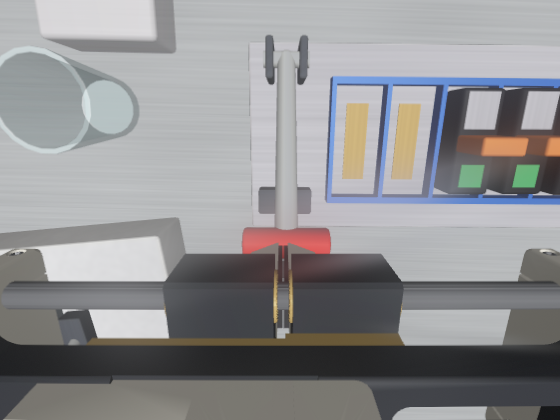

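Request:
arm_command(targets=[{"x": -0.5,"y": 0,"z": -0.6,"roll": 0},{"x": -1.0,"y": 0,"z": -1.25,"roll": 0},{"x": -1.4,"y": 0,"z": -1.9,"roll": 0},{"x": -1.75,"y": 0,"z": -2.6,"roll": 0},{"x": -2.05,"y": 0,"z": -3.3,"roll": 0},{"x": -2.35,"y": 0,"z": -4,"roll": 0},{"x": -2.35,"y": 0,"z": -4,"roll": 0}])

```text
time: 33.73
tool_pos: [558.9, 120.3, 74.9]
tcp_rot: [3.141, 0.003, 0.025]
contact_force: [-4.1, -1.5, 5.7]
grip_width: 0.5
```

```bash
python3 - <<'E'
from h import *
w=cap("wrist","w24");o=bot.get_obs();print(o['time'],o['tool_pos'],o['tcp_rot'],o['contact_force'])
E
```

```text
33.7833 [559.4648206  120.34464197  75.42903573] [3.14115470e+00 2.35607406e-03 2.51599875e-02] [-5.16453494 -1.5394254   6.5324479 ]
```

View pics/w24.png

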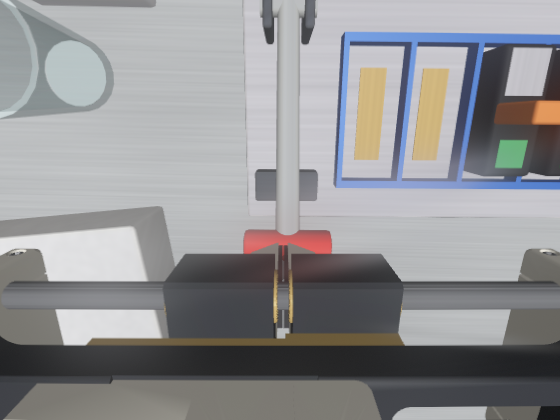

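Request:
arm_command(targets=[{"x": -0.2,"y": 0,"z": -0.8,"roll": 0},{"x": -0.35,"y": 0,"z": -1.6,"roll": 0},{"x": -0.5,"y": 0,"z": -2.4,"roll": 0},{"x": -0.6,"y": 0,"z": -3.2,"roll": 0},{"x": -0.7,"y": 0,"z": -4,"roll": 0},{"x": -0.75,"y": 0,"z": -4.7,"roll": 0},{"x": -0.75,"y": 0,"z": -5.0,"roll": 0},{"x": -0.75,"y": 0,"z": -5.0,"roll": 0}])

```text
time: 34.45
tool_pos: [553.1, 120.4, 23.8]
tcp_rot: [3.141, 0.002, 0.025]
contact_force: [0.3, -0.2, -0.3]
grip_width: 0.1
```

```bash
python3 - <<'E'
from h import *
w=cap("wrist","w25");o=bot.get_obs();print(o['time'],o['tool_pos'],o['tcp_rot'],o['contact_force'])
E
```

```text
34.5 [553.4511289  120.43318264  24.4498354 ] [3.14144796e+00 7.66579331e-04 2.47702429e-02] [0.91823656 0.09968882 0.77656557]
```

View pics/w25.png

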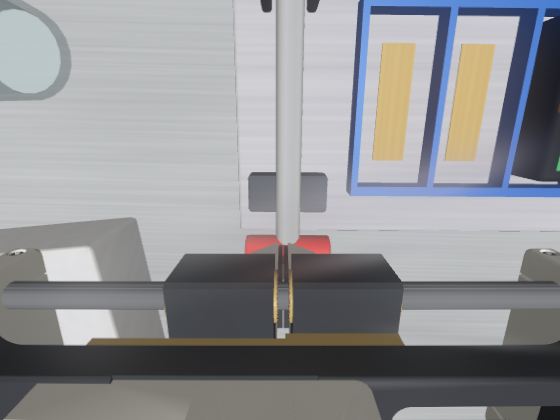

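Request:
arm_command(targets=[{"x": 0,"y": 0,"z": 2,"roll": 0},{"x": 0,"y": 0,"z": 5,"roll": 0},{"x": 0,"y": 0,"z": 9,"roll": 0},{"x": 0,"y": 0,"z": 13,"roll": 0},{"x": -2,"y": 0,"z": 17,"roll": 0},{"x": -6,"y": 0,"z": 20,"roll": 0},{"x": -10,"y": 2,"z": 22,"roll": 0},{"x": -13,"y": 5,"z": 22,"roll": 0}])

```text
time: 35.17
tool_pos: [436.2, 159.6, 246.5]
tcp_rot: [-3.141, -0.007, 0.022]
contact_force: [1.1, 0.8, 0.2]
grip_width: 0.4
```

Request:
arm_command(targets=[{"x": -1.5,"y": 3.5,"z": 0,"roll": 0},{"x": -3,"y": 7,"z": 0,"roll": 0},{"x": -4,"y": 10,"z": 0,"roll": 0},{"x": -4,"y": 12,"z": 0,"roll": 0},{"x": -4,"y": 12,"z": 0,"roll": 0},{"x": -4,"y": 12,"z": 0,"roll": 0}], fingers=0.4)

```text
time: 35.67
tool_pos: [395.7, 281.2, 243.1]
tcp_rot: [3.142, -0.001, 0.027]
contact_force: [0.7, -0.8, -0.1]
grip_width: 34.5
```

```bash
python3 - <<'E'
from h import *
w=cap("wrist","w26");s=cap("side","s9");t=cap("top","t5");o=bot.get_obs();print(o['time'],o['tool_pos'],o['tcp_rot'],o['contact_force'],o['grip_width'])
cv2.imwrite("pics/s9z.png",cv2.resize(s['img'][200:390,120:320],None,fx=4,fy=3,interpolation=cv2.INTER_CUBIC))
E
```

```text
35.8167 [396.14276831 279.66280402 242.86553984] [ 3.14122722e+00 -1.72521365e-04  2.37575199e-02] [ 0.27983268 -0.67226465 -0.15522058] 36.561243201593214
```

View pics/w26.png

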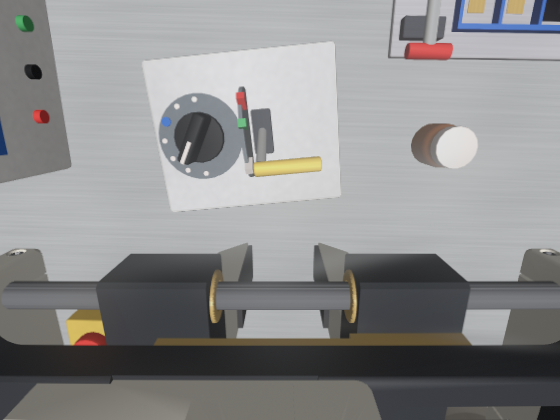

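View pics/s9z.png

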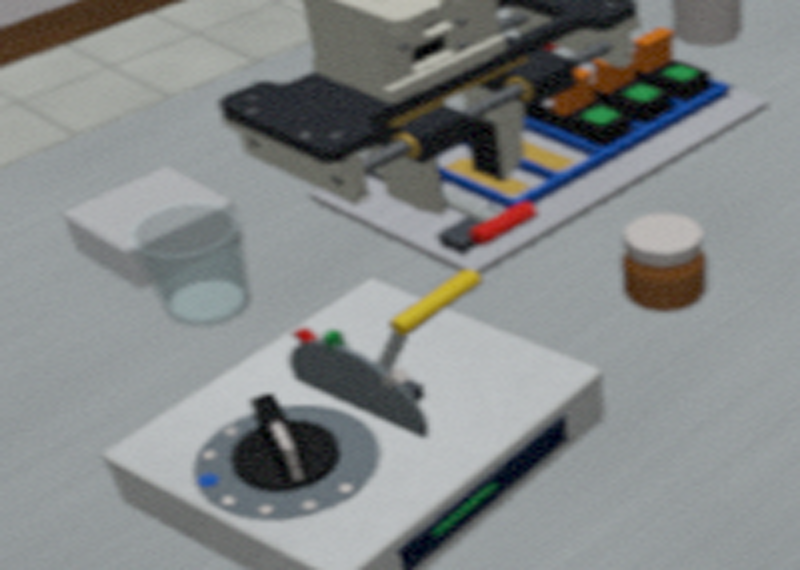

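```bash
python3 - <<'E'
from h import *
w=cap("wrist");t=cap("top");s=cap("side")
# box top corners
g=cv2.cvtColor(w['img'],cv2.COLOR_BGR2GRAY)
h=cv2.cvtColor(w['img'],cv2.COLOR_BGR2HSV)
m=((h[:,:,2]>205)&(h[:,:,1]<25)).astype(np.uint8)*255
n,l,st,ce=cv2.connectedComponentsWithStats(m); 
i=l[190,200]; print(i,st[i])
cs,_=cv2.findContours((l==i).astype(np.uint8),cv2.RETR_EXTERNAL,cv2.CHAIN_APPROX_NONE)
r=cv2.minAreaRect(max(cs,key=cv2.contourArea)); bp=cv2.boxPoints(r); print(bp.round(0).tolist())
P=plane(w,bp,60); print(P.round(1)); 
for i in range(4): print(np.linalg.norm(P[i]-P[i-1]).round(1))
print("centre",P.mean(0))
for nm,lo,hi,z in (("yellow",(20,100,90),(35,255,255),139),("green",(45,90,60),(85,255,255),0),("blue",(100,120,60),(130,255,255),62),("red",(0,120,80),(6,255,255),0)):
  for c,n in ((w,'w'),(t,'t'),(s,'s')):
    for b in blobs(mask(c,lo,hi),8)[0]:
        x=plane(c,b[0],z)[0]
        if abs(x[0]-430)<130 and abs(x[1]-300)<160: print(nm,n,b[0],b[1],x.round(1))
E
```

```text
1 [  141    42   198   170 19046]
[[140.0, 60.0], [332.0, 41.0], [346.0, 196.0], [155.0, 214.0]]
[[535.9 442.4  60. ]
 [558.9 229.9  60. ]
 [385.4 199.9  60. ]
 [356.  442.6  60. ]]
179.9
213.7
176.1
244.5
centre [459.01781176 328.70696919  60.        ]
yellow w [284.8 166.8] [252 158  67  19 926] [431.  278.9 139. ]
yellow w [356.8 286.8] [354 276   6  24  77] [302.8 197.6 139. ]
yellow t [146.7 273.4] [135 270  24   7 120] [431.3 281.  139. ]
yellow s [241.5 258.6] [233 253  18  11  63] [522.3 152.2 139. ]
yellow s [228.4 299.9] [218 290  22  22 154] [443.5 268.1 139. ]
green w [239.7 123.2] [236 119   9   9  70] [469.4 340.5   0. ]
green t [132.5 259. ] [131 258   4   3  12] [467.8 361.4   0. ]
green s [235.7 369. ] [229 361  15  17  47] [385.  318.6   0. ]
blue w [164. 122.] [160 118   9   9  64] [469.2 420.7  62. ]
blue t [105.5 259.2] [104 258   4   3  10] [467.5 419.3  62. ]
blue s [171.6 359.5] [170 358   5   4  17] [467.6 419.3  62. ]
red w [239.1 100. ] [235  92  10  18 108] [499.3 340.8   0. ]
red t [133.2 250.2] [132 248   4   5  12] [493.1 359.6   0. ]
```

```bash
python3 - <<'E'
from h import *
w=cap("wrist");t=cap("top");s=cap("side")
P=plane(w,[(145,62),(335,43),(341,194),(172,211)],60); print(P.round(1),[np.linalg.norm(P[i]-P[i-1]).round(1) for i in range(4)],P.mean(0))
for a,b in ((1,0),(2,3)): d=P[b]-P[a]; print("yaw",np.arctan2(-d[0],d[1]))
for a,b in ((3,0),(2,1)): d=P[b]-P[a]; print("yaw",np.arctan2(d[1],d[0]))
yw,yt,ys=(284.8,166.8),(146.7,273.4),(228.4,299.9)
print(tri(w,yw,t,yt),tri(w,yw,s,ys),tri(t,yt,s,ys))
m=mask(w,(20,100,90),(35,255,255)); m[:,330:]=0
ys_,xs_=np.nonzero(m); r=cv2.minAreaRect(np.c_[xs_,ys_].astype(np.float32)); bp=cv2.boxPoints(r); 
e=sorted([((bp[i]+bp[i-1])/2) for i in range(4)],key=lambda q:q[0]); A=plane(w,[e[0],e[-1]],139); print("bar ends",A.round(1), "yaw",np.arctan2(-(A[0]-A[1])[0],(A[0]-A[1])[1]))
# dial dots
im=w['img']; h=cv2.cvtColor(im,cv2.COLOR_BGR2HSV)
mm=((h[:,:,2]>185)&(h[:,:,1]<40)).astype(np.uint8)*255
for b in blobs(mm,5)[0]:
    if 150<b[0][0]<225 and 85<b[0][1]<190 and b[1][4]<60: print("dot",b[0],b[1][4],plane(w,b[0],62)[0].round(1))
cv2.imwrite("pics/w26z.png",cv2.resize(im[80:200,140:340],None,fx=4,fy=4,interpolation=cv2.INTER_CUBIC))
E
```

```text
[[533.6 437.4  60. ]
 [557.4 226.2  60. ]
 [387.4 206.8  60. ]
 [360.3 420.5  60. ]] [np.float64(174.2), np.float64(212.5), np.float64(171.2), np.float64(215.3)] [459.67581699 322.7257122   60.        ]
yaw 0.11221105995357178
yaw 0.12599358406074337
yaw 0.09728069990782826
yaw 0.11368422576690478
(array([431.75244932, 279.10439358, 145.52081528]), np.float64(0.4382235363429938)) (array([432.42786066, 278.06174182, 153.61729381]), np.float64(2.4985213624442655)) (array([431.82800157, 276.95427033, 153.63584074]), np.float64(0.009388077337755507))
bar ends [[319.5 513.2 139. ]
 [344.4 236.3 139. ]] yaw 0.08959253659754962
dot [192.   99.5] 24 [494.9 386.5  62. ]
dot [174.4 106.6] 22 [486.8 407.2  62. ]
dot [162.8 141.2] 19 [447.3 424.   62. ]
dot [171. 159.] 21 [426.5 415.8  62. ]
dot [186.2 170.5] 18 [412.9 398.3  62. ]
dot [204.4 173.5] 17 [409.7 376.3  62. ]
```

View pics/w26z.png

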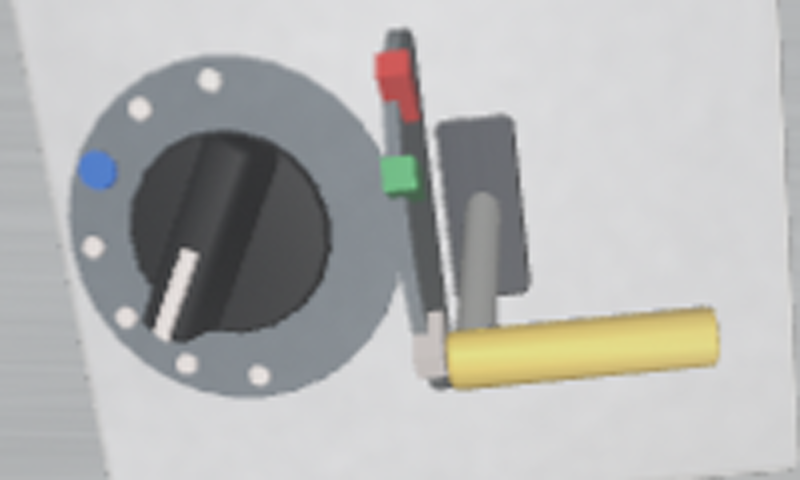

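```bash
python3 - <<'E'
from h import *
w=cap("wrist");t=cap("top");s=cap("side")
def sub(P):
    d=P[:2]-np.array([459.2,322.7]); c,sn=np.cos(.115),np.sin(.115); return np.array([d[0]*c+d[1]*sn,-d[0]*sn+d[1]*c,P[2]]).round(1)
for n,a,b in (("green",(239.7,123.2),(132.5,259)),("red",(239.1,100),(133.2,250.2))):
    X,e=tri(w,a,t,b); print(n,X.round(1),e.round(1),sub(X))
print(sub(np.array([431.8,278.5,150])),sub(np.array([452.3,381.4,62])))
z=cv2.resize(s['img'][270:390,140:280],None,fx=5,fy=5,interpolation=cv2.INTER_CUBIC); cv2.imwrite("pics/s10.png",z)
E
```

```text
green [469.2 325.  118.4] 2.0 [ 10.2   1.1 118.4]
red [491.9 326.3 109.4] 1.1 [ 32.9  -0.2 109.4]
[-32.3 -40.8 150. ] [-0.1 59.1 62. ]
```

View pics/s10.png

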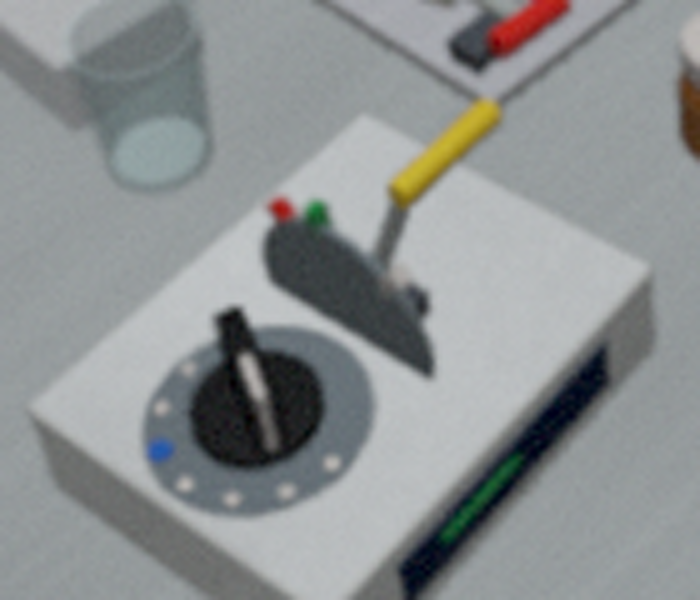

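Request:
arm_command(targets=[{"x": 0,"y": 0,"z": 0,"roll": 0.12},{"x": 0.5,"y": 0,"z": 0,"roll": 0.24},{"x": 1,"y": 0,"z": 0,"roll": 0.36},{"x": 1.5,"y": 0,"z": 0,"roll": 0.48},{"x": 2,"y": 0,"z": 0,"roll": 0.6},{"x": 2.5,"y": 0,"z": 0,"roll": 0.72},{"x": 3,"y": 0,"z": 0,"roll": 0.84},{"x": 3.6,"y": -0.3,"z": 0,"roll": 0.96}])

```text
time: 36.93
tool_pos: [432.0, 277.8, 242.7]
tcp_rot: [-3.141, -0.0, 0.991]
contact_force: [0.2, 0.2, -0.5]
grip_width: 36.8
```

Request:
arm_command(targets=[{"x": 0,"y": 0,"z": 0,"roll": 0.12},{"x": 0,"y": 0,"z": 0,"roll": 0.24},{"x": 0,"y": 0,"z": 0,"roll": 0.36},{"x": 0,"y": 0,"z": 0,"roll": 0.48},{"x": 0,"y": 0,"z": 0,"roll": 0.6},{"x": 0,"y": 0,"z": 0,"roll": 0.7},{"x": 0,"y": 0,"z": 0,"roll": 0.7},{"x": 0,"y": 0,"z": 0,"roll": 0.7}])

```text
time: 37.6
tool_pos: [431.8, 277.5, 242.7]
tcp_rot: [3.142, 0.0, 1.682]
contact_force: [-0.6, 0.2, 0.2]
grip_width: 37.2
```

```bash
cat >> h.py <<'E'
def sub(P):
    d=P[:2]-np.array([459.2,322.7]); c,sn=np.cos(.115),np.sin(.115); return np.array([d[0]*c+d[1]*sn,-d[0]*sn+d[1]*c,P[2]]).round(1)
E
python3 - <<'E'
from h import *
w=cap("wrist","w27");t=cap("top");s=cap("side");o=bot.get_obs();print(o['time'],o['tool_pos'],o['tcp_rot'],o['contact_force'],o['grip_width'])
for c,n in ((w,'w'),(t,'t'),(s,'s')):
    for b in blobs(mask(c,(20,90,80),(35,255,255)),60)[0]:
        x=plane(c,b[0],152)[0]
        if abs(x[0]-430)<130 and abs(x[1]-300)<160: print(n,b[0],b[1],x.round(1),sub(x))
E
```

```text
37.75 [431.83769305 277.53932944 242.7259944 ] [3.14152445e+00 2.26173580e-05 1.68257753e+00] [ 0.29226968  0.39296356 -0.1305241 ] 36.80830369550304
w [282.6 182.8] [276 172  14  25 301] [430.8 298.3 152. ] [-31.1 -21.  152. ]
w [357.4 301. ] [354 277   7  46 177] [522.8 181.7 152. ] [  47.  -147.4  152. ]
w [208.4 305. ] [205 280  12  43 185] [367.3 159.6 152. ] [-110.  -151.5  152. ]
t [146.1 273.5] [135 270  24   8 122] [431.5 279.  152. ] [-32.5 -40.3 152. ]
s [242.6 258.9] [235 254  16  10  65] [507.4 161.5 152. ] [  29.4 -165.6  152. ]
s [228.6 300. ] [218 290  22  22 161] [432.6 275.9 152. ] [-31.8 -43.5 152. ]
```

View pics/w27.png

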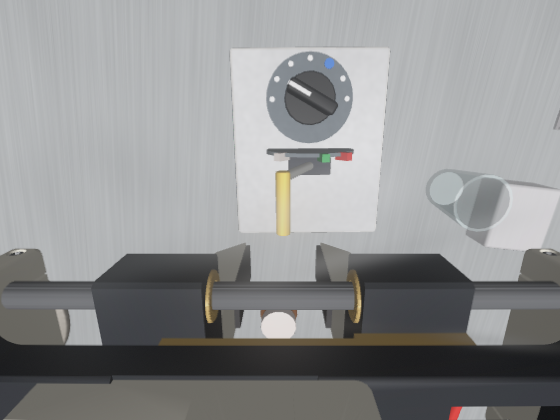

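Request:
arm_command(targets=[{"x": 0,"y": 0,"z": -3.5,"roll": 0},{"x": 0,"y": 0,"z": -7,"roll": 0},{"x": 0,"y": 0,"z": -10,"roll": 0},{"x": 0,"y": 0,"z": -12,"roll": 0},{"x": 0,"y": 0,"z": -13,"roll": 0},{"x": 0,"y": 0,"z": -13,"roll": 0},{"x": 0,"y": 0,"z": -13,"roll": 0}])

```text
time: 38.33
tool_pos: [432.3, 277.7, 113.3]
tcp_rot: [3.141, -0.0, 1.684]
contact_force: [0.8, -0.0, 0.1]
grip_width: 36.6
```

```bash
python3 - <<'E'
from h import *
w=cap("wrist","w28");s=cap("side");o=bot.get_obs();print(o['time'],o['tool_pos'],o['tcp_rot'],o['contact_force'],o['grip_width'])
z=cv2.resize(s['img'][230:390,140:280],None,fx=5,fy=3.7,interpolation=cv2.INTER_CUBIC); cv2.imwrite("pics/s11.png",z)
E
```

```text
38.4333 [432.96739942 278.05148561 114.34403502] [ 3.13858383e+00 -9.44580962e-04  1.68441632e+00] [-0.42510063  0.23278244  0.49628179] 36.697188511705
```

View pics/w28.png

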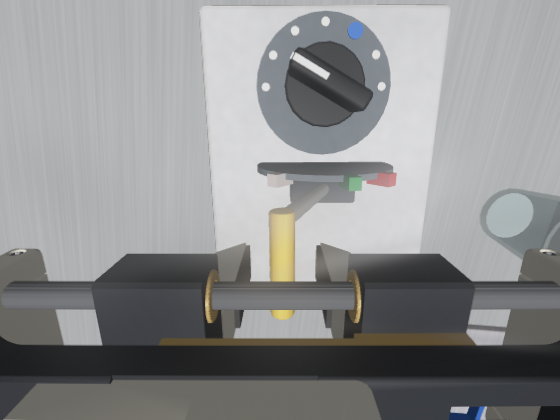

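View pics/s11.png

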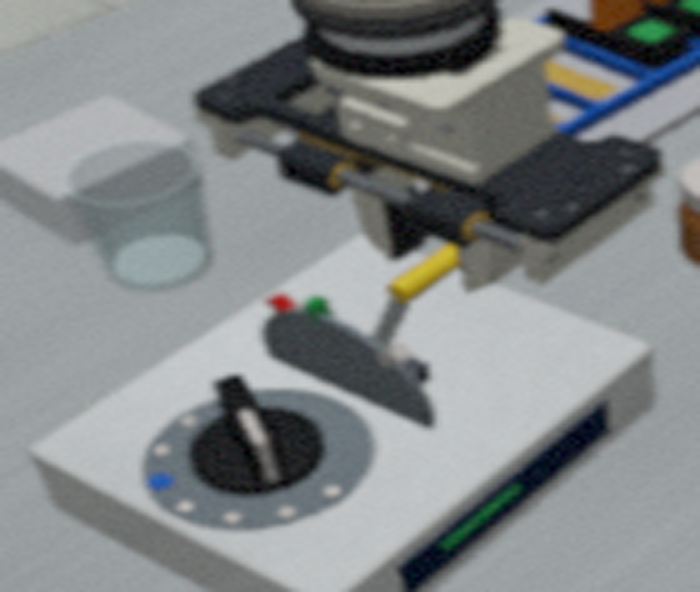

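Request:
arm_command(targets=[{"x": 0,"y": 0,"z": 0,"roll": 0},{"x": 0,"y": 0,"z": 0,"roll": 0},{"x": 0,"y": 0,"z": 0,"roll": 0},{"x": 0,"y": 0,"z": 0,"roll": 0},{"x": 0,"y": 0,"z": 0,"roll": 0},{"x": 0,"y": 0,"z": 0,"roll": 0},{"x": 0,"y": 0,"z": 0,"roll": 0}], fingers=0)

```text
time: 39.02
tool_pos: [431.9, 277.6, 113.2]
tcp_rot: [3.141, -0.0, 1.685]
contact_force: [-0.8, -1.0, 5.2]
grip_width: 13.3
```

```bash
python3 - <<'E'
from h import *
o=bot.get_obs();print(o['time'],o['tool_pos'],o['contact_force'],o['grip_width'],sub(o['tool_pos']))
E
```

```text
39.0167 [431.94913228 277.60668664 113.16633172] [-0.84200114 -0.99997262  5.18389254] 13.262161276862408 [-32.2 -41.7 113.2]
```

Request:
arm_command(targets=[{"x": 0,"y": 0,"z": 0,"roll": 0},{"x": 0,"y": 0,"z": 0,"roll": 0},{"x": 0,"y": 0,"z": 0,"roll": 0},{"x": 0,"y": 0,"z": -0.2,"roll": 0},{"x": 0,"y": 0,"z": -0.5,"roll": 0},{"x": 0,"y": 0,"z": -0.5,"roll": 0}], fingers=0.3)

```text
time: 39.52
tool_pos: [431.4, 277.3, 106.9]
tcp_rot: [-3.14, 0.0, 1.685]
contact_force: [0.5, 0.3, 0.1]
grip_width: 27.5
```

Request:
arm_command(targets=[{"x": 0,"y": 0,"z": 0,"roll": 0},{"x": 0,"y": 0,"z": 0,"roll": 0},{"x": 0,"y": 0,"z": 0,"roll": 0},{"x": 0,"y": 0,"z": 0,"roll": 0},{"x": 0,"y": 0,"z": 0,"roll": 0},{"x": 0,"y": 0,"z": 0,"roll": 0}], fingers=0)

```text
time: 40.02
tool_pos: [431.9, 277.6, 107.7]
tcp_rot: [3.141, 0.0, 1.685]
contact_force: [1.2, 0.5, -2.0]
grip_width: 13.5
```

```bash
python3 - <<'E'
from h import *
o=bot.get_obs();print(o['time'],o['tool_pos'],o['contact_force'],o['grip_width'],sub(o['tool_pos']))
for n in ("top","side"):
    c=cap(n)
    for b in blobs(mask(c,(20,90,80),(35,255,255)),40)[0]:
        x=plane(c,b[0],152)[0]
        if abs(x[0]-430)<60 and abs(x[1]-280)<60: print(n,b[0],b[1],sub(x))
E
```

```text
40.0167 [431.92161394 277.561037   107.74144194] [ 1.19369059  0.51707898 -2.0414241 ] 13.455178574791347 [-32.3 -41.7 107.7]
side [223.4 304.1] [218 297  11  15  87] [-30.5 -28.2 152. ]
```

Request:
arm_command(targets=[{"x": 0.55,"y": 0.06,"z": 0.2,"roll": 0},{"x": 1.1,"y": 0.13,"z": 0.38,"roll": 0},{"x": 1.75,"y": 0.2,"z": 0.5,"roll": 0},{"x": 2.35,"y": 0.27,"z": 0.6,"roll": 0},{"x": 3.2,"y": 0.37,"z": 0.64,"roll": 0},{"x": 4.05,"y": 0.47,"z": 0.6,"roll": 0},{"x": 4.6,"y": 0.53,"z": 0.5,"roll": 0},{"x": 4.6,"y": 0.53,"z": 0.5,"roll": 0}])

```text
time: 40.78
tool_pos: [478.9, 282.8, 113.0]
tcp_rot: [3.141, -0.0, 1.684]
contact_force: [0.2, -1.4, 2.8]
grip_width: 13.1
```

```bash
python3 - <<'E'
from h import *
w=cap("wrist","w29");s=cap("side");o=bot.get_obs();print(o['time'],o['tool_pos'],o['contact_force'],o['grip_width'],sub(o['tool_pos']))
z=cv2.resize(s['img'][230:390,140:280],None,fx=5,fy=3.7,interpolation=cv2.INTER_CUBIC); cv2.imwrite("pics/s12.png",z)
E
```

```text
40.8833 [478.64234798 282.82026688 113.06761096] [-0.19808963 -0.84315507  3.31299865] 12.919492196641931 [ 14.7 -41.8 113.1]
```

View pics/w29.png

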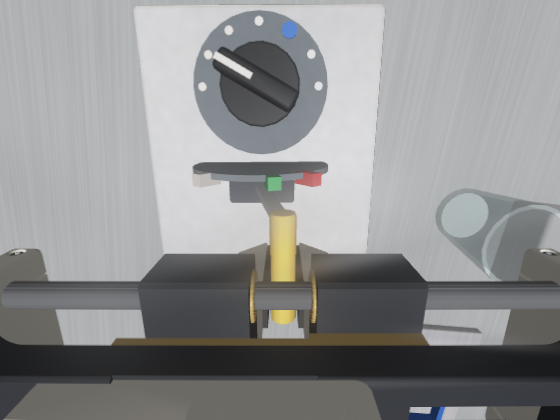

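View pics/s12.png

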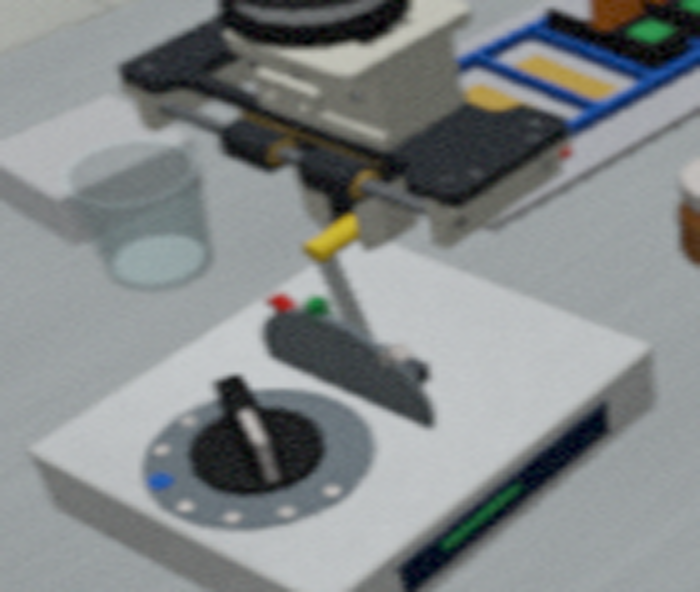

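```bash
python3 - <<'E'
from h import *
w=cap("wrist")
def at(img,p,rot):
    c=dict(w); T=np.eye(4);T[:3,:3]=R.from_euler('xyz',rot).as_matrix();T[:3,3]=p
    W=T@w['hand_eye'];c['C']=W[:3,3];c['Rm']=W[:3,:3];c['img']=cv2.imread(img);return c
a=at("pics/w28.png",[432.3,277.7,113.3],[3.1400,-.0005,1.684])
b=w
def find(c):
    r={}
    for n,lo,hi in (("green",(45,90,60),(85,255,255)),("red",(0,110,80),(8,255,255)),("blue",(100,120,60),(130,255,255))):
        L=[q for q in blobs(mask(c,lo,hi),40)[0] if q[0][1]<200]
        r[n]=[(q[0],q[1]) for q in L]
    return r
A,B=find(a),find(b)
for n in A:
    print(n,A[n],B[n])
    if A[n] and B[n]:
        X,e=tri(a,A[n][0][0],b,B[n][0][0]); print("   ",X.round(1),e.round(1),sub(X))
h=cv2.cvtColor(b['img'],cv2.COLOR_BGR2HSV)
for c,nm in ((a,'a'),(b,'b')):
    h=cv2.cvtColor(c['img'],cv2.COLOR_BGR2HSV)
    mm=((h[:,:,2]>170)&(h[:,:,1]<40)).astype(np.uint8)*255
    D=[q for q in blobs(mm,30)[0] if q[1][4]<120 and q[0][1]<110 and 180<q[0][0]<400]
    for q in D: print(nm,q[0],q[1][4],sub(plane(c,q[0],62)[0]))
cv2.imwrite("pics/w29z.png",cv2.resize(b['img'][140:330,180:340],None,fx=5,fy=3.1,interpolation=cv2.INTER_CUBIC))
E
```

```text
green [] [(array([273.7, 181.1]), array([268, 177,  13,  11, 113], dtype=int32))]
red [] [(array([312.3, 175.4]), array([304, 173,  18,   8,  66], dtype=int32))]
blue [(array([355.,  30.]), array([348,  22,  15,  17, 198], dtype=int32))] [(array([289.4,  29.6]), array([282,  22,  15,  16, 194], dtype=int32))]
    [469.1 421.1  61.2] 0.0 [21.1 96.6 61.2]
a [325.   20.9] 71 [ -0.5 102.1  62. ]
a [294.5  30.2] 70 [-21.9  96.3  62. ]
a [272.6  54.6] 68 [-37.5  80.7  62. ]
a [375.7  54.1] 64 [36.8 80.9 62. ]
a [265.3  86.5] 64 [-43.1  59.2  62. ]
a [381.2  85.9] 61 [42.6 59.5 62. ]
b [258.9  20.5] 73 [ -0.3 102.1  62. ]
b [228.8  29.6] 74 [-21.7  96.5  62. ]
b [311.2  53.6] 67 [36.8 81.  62. ]
b [318.4  85.5] 65 [42.6 59.6 62. ]
b [202.5  86.1] 62 [-42.9  59.3  62. ]
```

View pics/w29z.png

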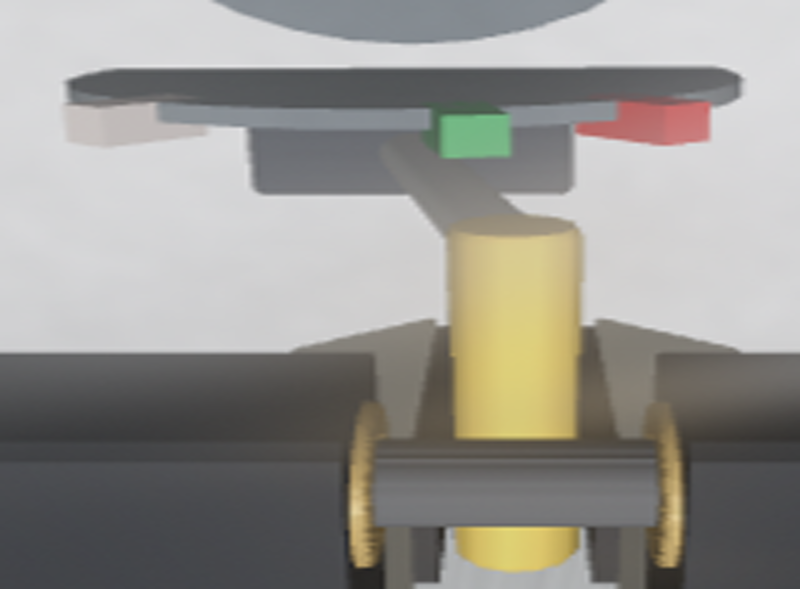

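```bash
python3 - <<'E'
from h import *
w=cap("wrist")
for p,z in (((180+65/5,140+105/3.1),109),((180+710/5,140+103/3.1),109),((180+470/5,140+110/3.1),121),((180+430/5,140+110/3.1),121),((180+510/5,140+112/3.1),121),((180+515/5,140+225/3.1),164)):
    print(p,sub(plane(w,p,z)[0]))
E
```

```text
(193.0, 173.8709677419355) [-41.7   1.8 109. ]
(322.0, 173.2258064516129) [ 41.2   2.1 109. ]
(274.0, 175.48387096774195) [ 10.7   2.7 121. ]
(266.0, 175.48387096774195) [  5.8   2.7 121. ]
(282.0, 176.1290322580645) [ 15.5   2.3 121. ]
(283.0, 212.5806451612903) [ 16.   -7.8 164. ]
```

Request:
arm_command(targets=[{"x": 0.1,"y": 0.01,"z": -0.02,"roll": 0},{"x": 0.2,"y": 0.02,"z": -0.04,"roll": 0},{"x": 0.2,"y": 0.02,"z": -0.04,"roll": 0},{"x": 0.2,"y": 0.02,"z": -0.04,"roll": 0}])

```text
time: 41.32
tool_pos: [479.5, 282.9, 112.8]
tcp_rot: [3.142, 0.0, 1.685]
contact_force: [-1.5, -1.7, 6.2]
grip_width: 13.1
```

Request:
arm_command(targets=[{"x": 0,"y": 0,"z": 0,"roll": 0},{"x": 0,"y": 0,"z": 0,"roll": 0},{"x": 0,"y": 0,"z": 0,"roll": 0},{"x": 0,"y": 0,"z": 0,"roll": 0}], fingers=0.35)

```text
time: 41.65
tool_pos: [479.9, 283.1, 112.2]
tcp_rot: [3.141, -0.0, 1.685]
contact_force: [0.2, 0.3, 0.3]
grip_width: 31.3
```

```bash
python3 - <<'E'
from h import *
o=bot.get_obs();print(o['time'],o['tool_pos'],o['contact_force'],o['grip_width'],sub(o['tool_pos']))
w=cap("wrist","w30")
cv2.imwrite("pics/w30z.png",cv2.resize(w['img'][140:330,180:380],None,fx=4,fy=3.1,interpolation=cv2.INTER_CUBIC))
E
```

```text
41.65 [479.85596473 283.13783519 112.16895695] [0.18630712 0.34776597 0.337345  ] 31.33930062467523 [ 16.  -41.7 112.2]
```

View pics/w30z.png

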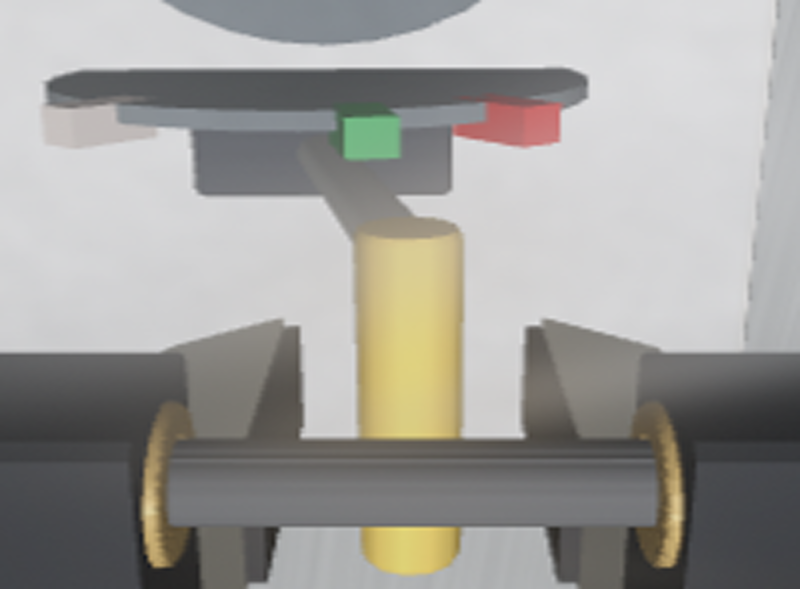

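Request:
arm_command(targets=[{"x": 0,"y": 0,"z": 1.5,"roll": 0},{"x": 0,"y": 0,"z": 4.5,"roll": 0},{"x": 0,"y": 0,"z": 8,"roll": 0},{"x": 0,"y": 0,"z": 11,"roll": 0.1},{"x": 0,"y": 0,"z": 12,"roll": 0.2},{"x": -0.5,"y": 2,"z": 12,"roll": 0.3},{"x": -1,"y": 4,"z": 12,"roll": 0.4},{"x": -1.5,"y": 6,"z": 12,"roll": 0.5}])

```text
time: 42.37
tool_pos: [464.9, 343.6, 232.7]
tcp_rot: [3.141, 0.0, 2.189]
contact_force: [1.2, 0.2, -0.2]
grip_width: 32.1
```

```bash
python3 - <<'E'
from h import *
o=bot.get_obs();print(o['time'],o['tool_pos'],o['tcp_rot'],o['contact_force'],o['grip_width'],sub(o['tool_pos']))
w=cap("wrist","w31");s=cap("side","s13");t=cap("top","t6")
for c,n in ((w,'w'),(t,'t'),(s,'s')):
    for b in blobs(mask(c,(20,90,80),(35,255,255)),40)[0]:
        x=plane(c,b[0],157)[0]
        if abs(x[0]-480)<60 and abs(x[1]-280)<80: print(n,b[0],b[1],sub(x))
z=cv2.resize(s['img'][270:390,130:270],None,fx=5,fy=5,interpolation=cv2.INTER_CUBIC); cv2.imwrite("pics/s13z.png",z)
E
```

```text
42.3667 [464.89564975 343.57509058 232.68559541] [3.14066495e+00 4.51099012e-05 2.18868560e+00] [ 1.15386251  0.1648414  -0.15517993] 32.088896454252435 [  8.1  20.1 232.7]
w [264.  259.1] [254 242  25  40 446] [ 18.1 -32.3 157. ]
w [216.7 305.7] [214 282  10  41 165] [   0.4 -100.1  157. ]
w [256.1 341.7] [237 339  37   6 109] [  54.7 -119.3  157. ]
t [143.7 254.8] [132 251  25   8 126] [ 15.1 -40.6 157. ]
s [211.4 289.6] [201 280  22  21 154] [ 16.3 -42.7 157. ]
```

View pics/w31.png

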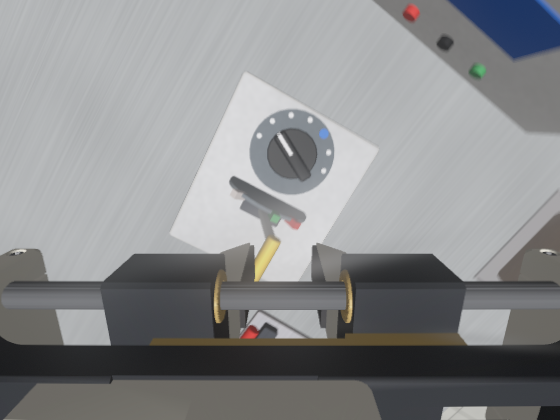

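View pics/s13z.png

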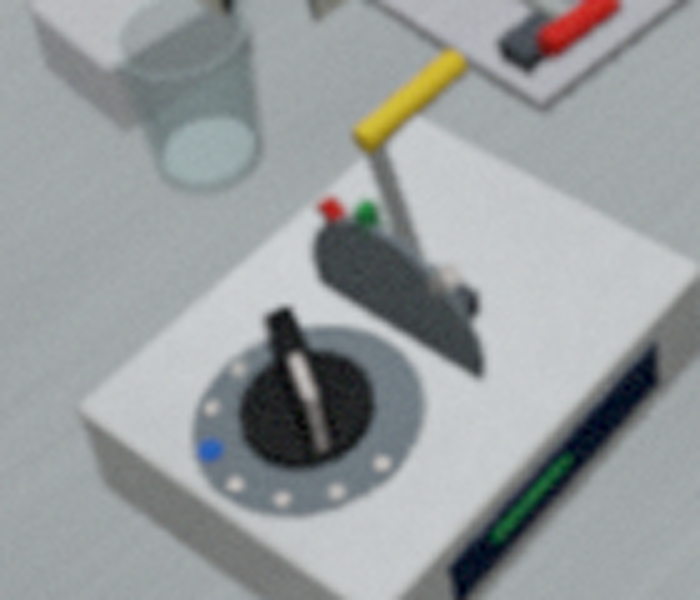

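Request:
arm_command(targets=[{"x": -0.4,"y": 1.2,"z": 0,"roll": 0.11},{"x": -0.8,"y": 2.4,"z": 0,"roll": 0.22},{"x": -1.3,"y": 3.6,"z": -1,"roll": 0.33},{"x": -1.3,"y": 3.8,"z": -3,"roll": 0.44},{"x": -1.3,"y": 3.8,"z": -5,"roll": 0.545},{"x": -1.3,"y": 3.8,"z": -5,"roll": 0.545},{"x": -1.3,"y": 3.8,"z": -5,"roll": 0.545}])

```text
time: 43.1
tool_pos: [451.7, 380.0, 181.7]
tcp_rot: [-3.14, -0.001, 2.725]
contact_force: [0.9, -0.2, 1.0]
grip_width: 32.2
```

```bash
python3 - <<'E'
from h import *
o=bot.get_obs();print(o['time'],o['tool_pos'],o['tcp_rot'],o['contact_force'],o['grip_width'],sub(o['tool_pos']))
w=cap("wrist","w32")
cv2.imwrite("pics/w32z.png",cv2.resize(w['img'][90:290,180:400],None,fx=3.5,fy=3,interpolation=cv2.INTER_CUBIC))
E
```

```text
43.1 [451.72420423 380.0115575  181.72541371] [-3.13952395e+00 -1.10344616e-03  2.72472697e+00] [ 0.86415235 -0.21906199  1.04348894] 32.15157142462156 [ -0.9  57.8 181.7]
```

View pics/w32z.png

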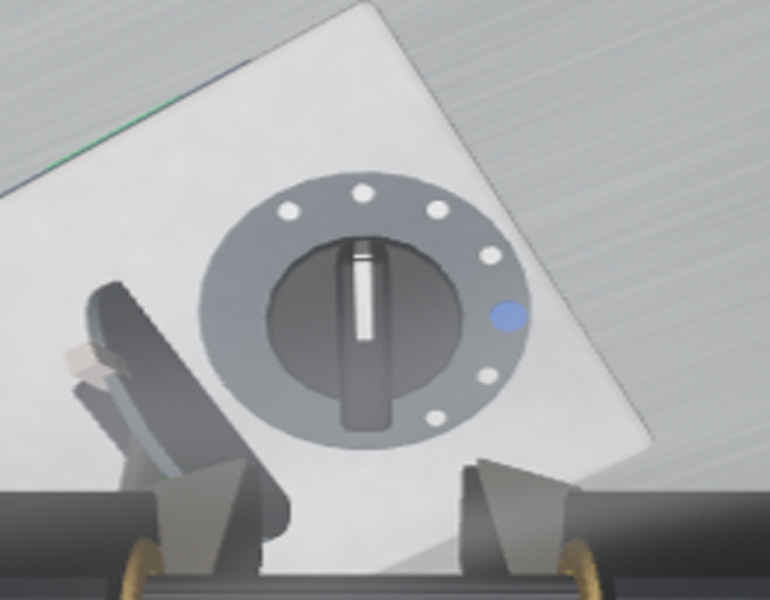

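```bash
python3 - <<'E'
from h import *
w=cap("wrist")
e1=(180+364/3.5,90+240/3); e2=(180+366/3.5,90+430/3)
for z in (85,90,95,100,105,110,115):
    A=plane(w,[e1,e2],z); print(z,np.linalg.norm(A[0]-A[1]).round(1),sub(A.mean(0)))
# white pointer centroid tri with side / w31
m=lambda c,v:((cv2.cvtColor(c['img'],cv2.COLOR_BGR2HSV)[:,:,2]>v)).astype(np.uint8)*255
s=cap("side")
p=[(130+265/1,0)]
def at(img,p,rot):
    c=dict(w); T=np.eye(4);T[:3,:3]=R.from_euler('xyz',rot).as_matrix();T[:3,3]=p
    W=T@w['hand_eye'];c['C']=W[:3,3];c['Rm']=W[:3,:3];c['img']=cv2.imread(img);return c
a=at("pics/w31.png",[464.9,343.6,232.7],[3.1407,0,2.1887])
cv2.imwrite("pics/w31z.png",cv2.resize(a['img'][100:210,230:350],None,fx=6,fy=5,interpolation=cv2.INTER_CUBIC))
# far black end in side vs wrist
X,e=tri(w,e2,s,(130+284/5,270+312/5)); print("far end",X.round(1),e,sub(X))
E
```

```text
85 63.9 [ 2.6 59.6 85. ]
90 62.8 [ 1.4 60.2 90. ]
95 61.7 [ 0.3 60.9 95. ]
100 60.6 [ -0.9  61.5 100. ]
105 59.5 [ -2.   62.2 105. ]
110 58.4 [ -3.2  62.8 110. ]
115 57.3 [ -4.3  63.5 115. ]
far end [479.9 367.5  91.9] 7.270430583653784 [25.7 42.1 91.9]
```

View pics/w31z.png

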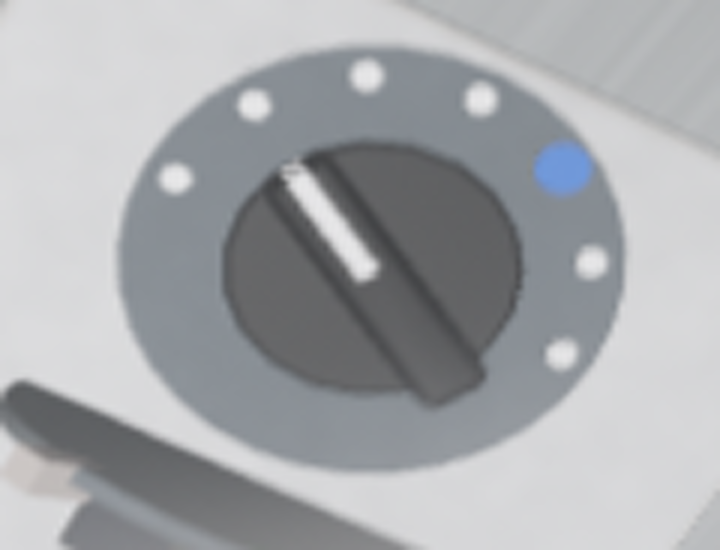

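```bash
python3 - <<'E'
from h import *
w=cap("wrist")
def at(p,rot):
    c=dict(w); T=np.eye(4);T[:3,:3]=R.from_euler('xyz',rot).as_matrix();T[:3,3]=p
    W=T@w['hand_eye'];c['C']=W[:3,3];c['Rm']=W[:3,:3];return c
a=at([464.9,343.6,232.7],[3.1407,0,2.1887])
for n,p,q in (("far",(284.6,233.3),(306.5,177.5)),("in",(284.3,203.3),(291.2,154.4)),("out",(283.7,176),(279.5,135.6)),("blue",(180+509/3.5,90+316/3),(230+564/6,100+168/5))):
    X,e=tri(w,p,a,q); print(n,X.round(1),e.round(1),sub(X))
A=plane(w,[(283.7,176),(284.6,233.3)],98); print(np.linalg.norm(A[0]-A[1]),sub(A.mean(0)))
A=plane(w,[(283.7,176),(284.6,233.3)],104); print(np.linalg.norm(A[0]-A[1]),sub(A.mean(0)))
E
```

```text
far [473.7 374.7 118.2] 0.3 [ 20.3  50.  118.2]
in [447.5 385.2 120.2] 1.5 [ -4.4  63.5 120.2]
out [428.1 393.  104.4] 2.2 [-22.8  73.4 104.4]
blue [467.  421.7  78.5] 1.7 [19.1 97.4 78.5]
55.73995734537023 [ 2.8 60.2 98. ]
54.53264246034344 [  1.3  61.  104. ]
```

Request:
arm_command(targets=[{"x": 2.5,"y": -1.1,"z": 0,"roll": 0},{"x": 5,"y": -2.2,"z": 0,"roll": 0},{"x": 5,"y": -2.2,"z": 0,"roll": 0},{"x": 5,"y": -2.2,"z": 0,"roll": 0},{"x": 5,"y": -2.2,"z": 0,"roll": 0},{"x": 5,"y": -2.2,"z": 0,"roll": 0}])

```text
time: 43.8
tool_pos: [501.2, 359.4, 182.8]
tcp_rot: [3.141, 0.0, 2.73]
contact_force: [0.5, 0.5, -0.6]
grip_width: 32.5
```

```bash
python3 - <<'E'
from h import *
o=bot.get_obs();print(o['time'],o['tool_pos'],o['tcp_rot'],o['dq'].round(3))
w=cap("wrist","w33")
cv2.imwrite("pics/w33z.png",cv2.resize(w['img'][40:240,180:400],None,fx=3.5,fy=3,interpolation=cv2.INTER_CUBIC))
E
```

```text
43.8 [501.24479255 359.43153305 182.83622031] [3.14100750e+00 2.02356484e-05 2.72978138e+00] [ 0.007 -0.001  0.003 -0.004 -0.    -0.004]
```

View pics/w33z.png

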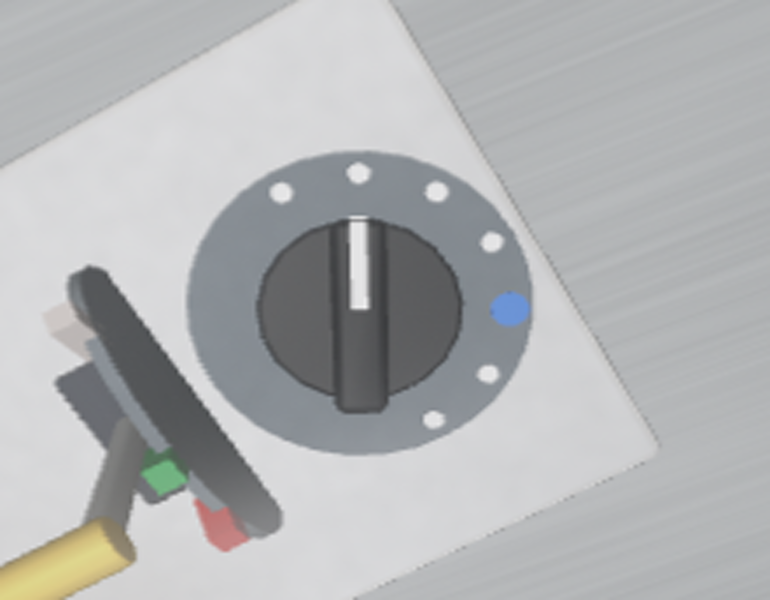

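```bash
python3 - <<'E'
from h import *
w=cap("wrist")
def at(img,p,rot):
    c=dict(w); T=np.eye(4);T[:3,:3]=R.from_euler('xyz',rot).as_matrix();T[:3,3]=p
    W=T@w['hand_eye'];c['C']=W[:3,3];c['Rm']=W[:3,:3];c['img']=cv2.imread(img);return c
a=at("pics/w32.png",[451.72,380.01,181.73],[-3.1395,-.0011,2.7247])
B=lambda c:max([b for b in blobs(mask(c,(100,80,60),(130,255,255)),40)[0] if b[0][1]<240],key=lambda b:b[1][4])[0]
print(B(w),B(a))
for n,p,q in (("blue",B(w),B(a)),("in",(282.9,143.3),(284.3,203.3)),("far",(283.1,173.5),(284.6,233.3)),):
    X,e=tri(w,p,a,q); print(n,X.round(1),e.round(1),sub(X))
for z in (90,95,100,105): 
    A=plane(w,[(282.8,112.5),(283.1,173.5)],z);print(z,np.linalg.norm(A[0]-A[1]).round(1),sub(A.mean(0)))
E
```

```text
[538.5  82.4] [534.1 155.2]
blue [482.8 573.7 137.6] 5.1 [ 52.2 246.6 137.6]
in [450.  383.2 103. ] 0.1 [ -2.2  61.2 103. ]
far [472.2 373.7 116.3] 0.1 [ 18.8  49.2 116.3]
90 54.3 [-1.1 60.5 90. ]
95 53.4 [-1.4 60.7 95. ]
100 52.4 [ -1.7  60.8 100. ]
105 51.5 [ -2.  61. 105.]
```

Request:
arm_command(targets=[{"x": -2.6,"y": 1.2,"z": 0,"roll": 0},{"x": -5.2,"y": 2.3,"z": 0,"roll": 0},{"x": -5.2,"y": 2.3,"z": -3,"roll": 0},{"x": -5.2,"y": 2.3,"z": -6,"roll": 0},{"x": -5.2,"y": 2.3,"z": -8,"roll": 0},{"x": -5.2,"y": 2.3,"z": -9,"roll": 0},{"x": -5.2,"y": 2.3,"z": -9,"roll": 0},{"x": -5.2,"y": 2.3,"z": -9,"roll": 0}])

```text
time: 44.57
tool_pos: [449.9, 382.4, 92.9]
tcp_rot: [3.141, 0.0, 2.73]
contact_force: [-0.0, -0.5, 1.1]
grip_width: 32.3
```

```bash
python3 - <<'E'
from h import *
o=bot.get_obs();print(o['time'],o['tool_pos'],o['tcp_rot'],o['contact_force'],o['grip_width'],sub(o['tool_pos']))
w=cap("wrist","w34");s=cap("side")
cv2.imwrite("pics/s14.png",cv2.resize(s['img'][220:390,110:290],None,fx=4,fy=3.5,interpolation=cv2.INTER_CUBIC))
E
```

```text
44.5667 [449.94118223 382.39037445  92.89173973] [3.14119130e+00 1.82183338e-04 2.73006951e+00] [-0.04354144 -0.51156419  1.13899111] 32.32837934921452 [-2.3 60.4 92.9]
```

View pics/w34.png

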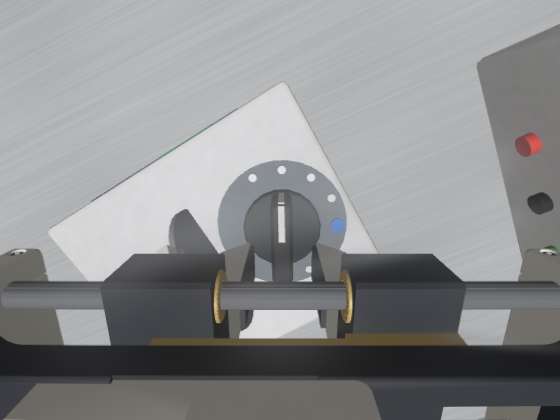

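View pics/s14.png

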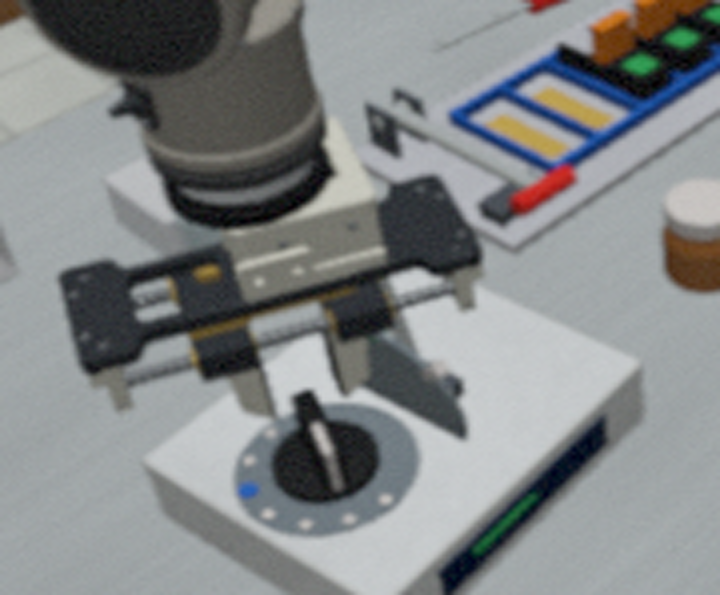

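Request:
arm_command(targets=[{"x": 0,"y": 0,"z": -1,"roll": 0},{"x": 0,"y": 0,"z": -2,"roll": 0},{"x": 0,"y": 0,"z": -2.8,"roll": 0},{"x": 0,"y": 0,"z": -3.4,"roll": 0},{"x": 0,"y": 0,"z": -3.4,"roll": 0}])

```text
time: 45.08
tool_pos: [448.9, 381.3, 56.4]
tcp_rot: [-3.139, -0.002, 2.73]
contact_force: [0.1, 0.2, 0.3]
grip_width: 32.1
```

```bash
python3 - <<'E'
from h import *
o=bot.get_obs();print(o['time'],o['tool_pos'],o['tcp_rot'],o['contact_force'],o['grip_width'],sub(o['tool_pos']))
s=cap("side");t=cap("top","t7")
cv2.imwrite("pics/s15.png",cv2.resize(s['img'][220:390,110:290],None,fx=4,fy=3.5,interpolation=cv2.INTER_CUBIC))
cv2.imwrite("pics/t7z.png",cv2.resize(t['img'][200:320,70:220],None,fx=5,fy=5,interpolation=cv2.INTER_CUBIC))
E
```

```text
45.0833 [448.85129611 381.33139472  56.38447504] [-3.13891085e+00 -1.84271836e-03  2.72967723e+00] [0.1423801  0.16436225 0.27411452] 32.14133015682544 [-3.6 59.4 56.4]
```

View pics/s15.png

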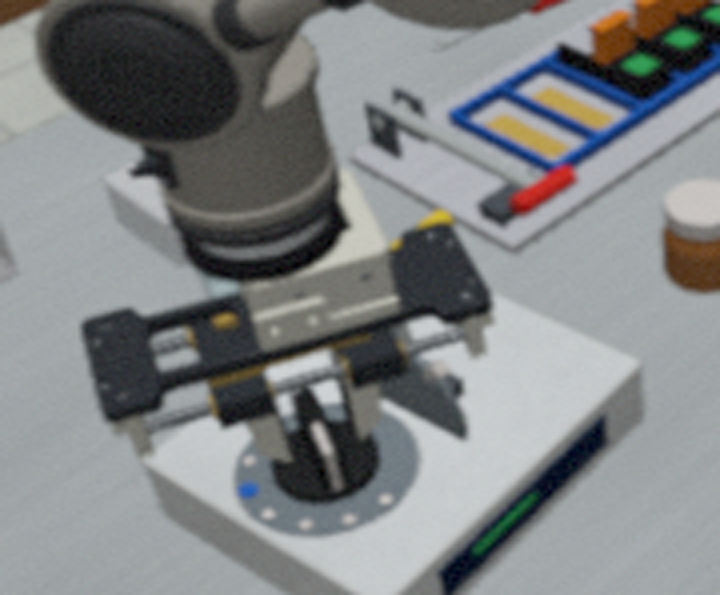

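View pics/t7z.png

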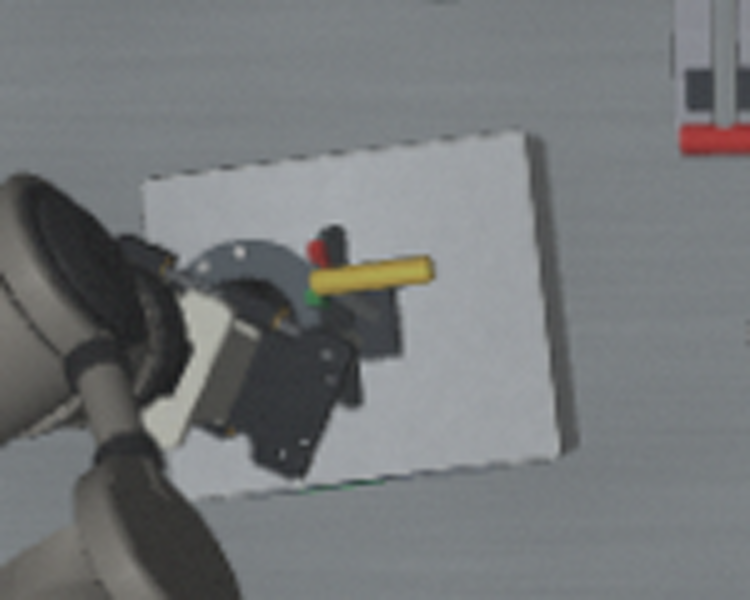

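Request:
arm_command(targets=[{"x": 0,"y": 0,"z": 0,"roll": 0},{"x": 0,"y": 0,"z": 0,"roll": 0},{"x": 0,"y": 0,"z": 0,"roll": 0},{"x": 0,"y": 0,"z": 0,"roll": 0},{"x": 0,"y": 0,"z": 0,"roll": 0},{"x": 0,"y": 0,"z": 0,"roll": 0},{"x": 0,"y": 0,"z": 0,"roll": 0}], fingers=0)

```text
time: 45.77
tool_pos: [449.8, 381.8, 58.7]
tcp_rot: [-3.141, 0.0, 2.73]
contact_force: [-1.0, -3.8, 3.5]
grip_width: 13.6
```

```bash
python3 - <<'E'
from h import *
o=bot.get_obs();print(o['time'],o['tool_pos'],o['tcp_rot'],o['contact_force'],o['moment'],o['grip_width'],sub(o['tool_pos']))
E
```

```text
45.7667 [449.84405588 381.77928686  58.73346074] [-3.14147125e+00  2.38687971e-04  2.72981949e+00] [-0.99961882 -3.77709303  3.53739695] [-0.52796128  0.12793325 -0.00943099] 13.588796222826765 [-2.5 59.8 58.7]
```

Request:
arm_command(targets=[{"x": 0.02,"y": 0.03,"z": 0,"roll": -0.11},{"x": 0.04,"y": 0.06,"z": 0,"roll": -0.22},{"x": 0.06,"y": 0.08,"z": 0,"roll": -0.33},{"x": 0.08,"y": 0.1,"z": 0,"roll": -0.43},{"x": 0.09,"y": 0.12,"z": 0,"roll": -0.525},{"x": 0.09,"y": 0.12,"z": 0,"roll": -0.525},{"x": 0.09,"y": 0.12,"z": 0,"roll": -0.525}])

```text
time: 46.35
tool_pos: [450.2, 382.3, 58.7]
tcp_rot: [-3.14, 0.001, 2.204]
contact_force: [-3.9, -5.5, 6.8]
grip_width: 13.3
```

```bash
python3 - <<'E'
from h import *
o=bot.get_obs();print(o['time'],o['tool_pos'],o['tcp_rot'],o['contact_force'],o['moment'],o['grip_width'],sub(o['tool_pos']))
w=cap("wrist","w35")
E
```

```text
46.35 [450.22123647 382.29187971  58.69341984] [-3.13980399e+00  6.92692614e-04  2.20441099e+00] [-3.92283337 -5.49776298  6.81480634] [-9.98603939e-01  3.59238857e-01 -1.73248442e-04] 13.25963585753961 [-2.1 60.2 58.7]
```

View pics/w35.png

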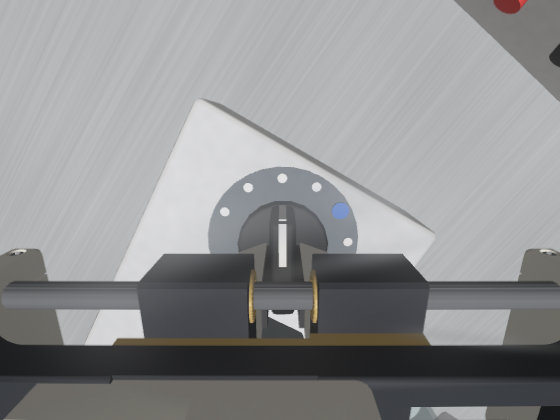

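Request:
arm_command(targets=[{"x": 0.03,"y": 0.01,"z": 0,"roll": -0.11},{"x": 0.05,"y": 0.02,"z": 0,"roll": -0.22},{"x": 0.08,"y": 0.03,"z": 0,"roll": -0.33},{"x": 0.1,"y": 0.04,"z": 0,"roll": -0.43},{"x": 0.13,"y": 0.06,"z": 0,"roll": -0.525},{"x": 0.13,"y": 0.06,"z": 0,"roll": -0.525},{"x": 0.13,"y": 0.06,"z": 0,"roll": -0.525}])

```text
time: 46.98
tool_pos: [450.8, 382.5, 58.7]
tcp_rot: [-3.139, 0.002, 1.68]
contact_force: [-6.0, -7.6, 8.9]
grip_width: 13.6
```

Request:
arm_command(targets=[{"x": 0.03,"y": 0,"z": 0,"roll": -0.11},{"x": 0.06,"y": 0,"z": 0,"roll": -0.22},{"x": 0.09,"y": 0,"z": 0,"roll": -0.33},{"x": 0.12,"y": 0,"z": 0,"roll": -0.43},{"x": 0.15,"y": 0,"z": 0,"roll": -0.522},{"x": 0.15,"y": 0,"z": 0,"roll": -0.522},{"x": 0.15,"y": 0,"z": 0,"roll": -0.522}])

```text
time: 47.57
tool_pos: [451.5, 382.4, 58.6]
tcp_rot: [-3.139, 0.004, 1.157]
contact_force: [-7.5, -7.3, 10.7]
grip_width: 13.7
```

```bash
python3 - <<'E'
from h import *
o=bot.get_obs();print(o['time'],o['tool_pos'],o['tcp_rot'],o['contact_force'],o['moment'],o['grip_width'],sub(o['tool_pos']))
w=cap("wrist","w36")
E
```

```text
47.5667 [451.46347472 382.40244941  58.64830571] [-3.13910269  0.00437156  1.15749274] [-7.52022909 -7.25079297 10.6692618 ] [-1.28252299  1.28664927  0.01156487] 13.68846308646061 [-0.8 60.2 58.6]
```

View pics/w36.png

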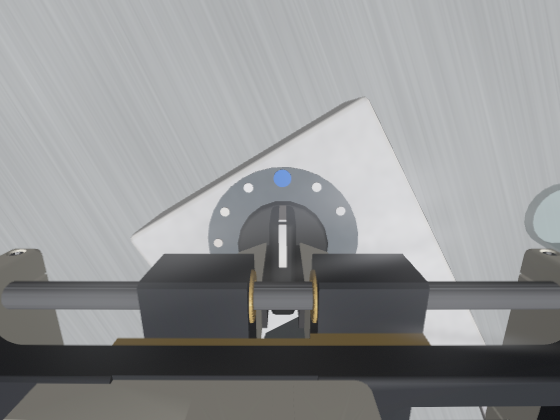

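Request:
arm_command(targets=[{"x": 0,"y": 0,"z": 0,"roll": 0},{"x": 0,"y": 0,"z": 0,"roll": 0},{"x": 0,"y": 0,"z": 0,"roll": 0},{"x": 0,"y": 0,"z": 0,"roll": 0},{"x": 0,"y": 0,"z": 0,"roll": 0}], fingers=0.35)

```text
time: 48.03
tool_pos: [453.7, 384.0, 58.2]
tcp_rot: [3.141, -0.0, 1.158]
contact_force: [0.2, -0.3, -0.0]
grip_width: 32.0
```

Request:
arm_command(targets=[{"x": 0,"y": 0,"z": 1.5,"roll": 0},{"x": 0,"y": 0,"z": 4,"roll": 0},{"x": 0,"y": 0,"z": 7.5,"roll": 0},{"x": 0,"y": 0,"z": 11,"roll": 0},{"x": 0,"y": 0,"z": 14,"roll": 0},{"x": 0,"y": 0,"z": 17,"roll": 0},{"x": -2,"y": -1,"z": 19,"roll": 0},{"x": -4,"y": -2,"z": 20,"roll": 0}])

```text
time: 48.7
tool_pos: [414.6, 364.4, 261.1]
tcp_rot: [3.139, -0.004, 1.157]
contact_force: [-0.0, -0.3, 0.4]
grip_width: 32.1
```

Request:
arm_command(targets=[{"x": -2,"y": -1,"z": 0,"roll": 0},{"x": -4,"y": -2,"z": 0,"roll": 0},{"x": -4,"y": -2,"z": 0,"roll": 0},{"x": -4,"y": -2,"z": 0,"roll": 0}])

```text
time: 49.03
tool_pos: [373.2, 343.8, 259.0]
tcp_rot: [3.141, -0.001, 1.158]
contact_force: [-0.1, 0.6, -0.5]
grip_width: 32.0
```

```bash
python3 - <<'E'
from h import *
o=bot.get_obs();print(o['time'],o['tool_pos'],o['tcp_rot'],o['contact_force'],o['grip_width'])
w=cap("wrist","w37");s=cap("side","s16");t=cap("top","t8")
for c,n in ((w,'w'),(t,'t'),(s,'s')):
    for b in blobs(mask(c,(20,90,80),(35,255,255)),40)[0]:
        x=plane(c,b[0],157)[0]
        if abs(x[0]-480)<60 and abs(x[1]-280)<80: print(n,b[0],b[1],sub(x))
cv2.imwrite("pics/s16z.png",cv2.resize(s['img'][200:390,120:340],None,fx=3.6,fy=3,interpolation=cv2.INTER_CUBIC))
E
```

```text
49.0333 [373.20978565 343.83732935 258.97127084] [ 3.14077668e+00 -1.18083211e-03  1.15819258e+00] [-0.07585862  0.64788176 -0.48530069] 32.01158025005949
w [410.2 225.1] [400 210  22  31 365] [ 17.4 -55.7 157. ]
t [143.7 254.8] [132 251  25   8 126] [ 15.1 -40.6 157. ]
s [207.8 292.8] [201 287  17  14  99] [ 16.1 -31.  157. ]
```

View pics/w37.png

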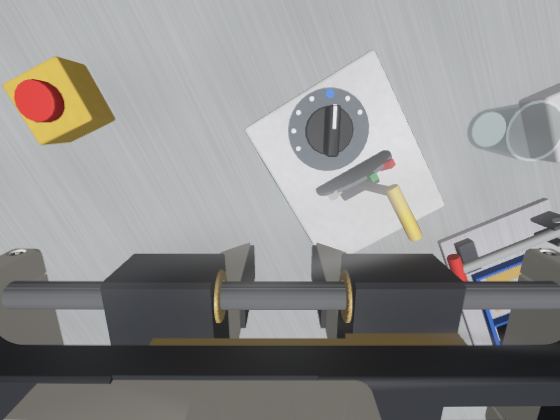

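View pics/s16z.png

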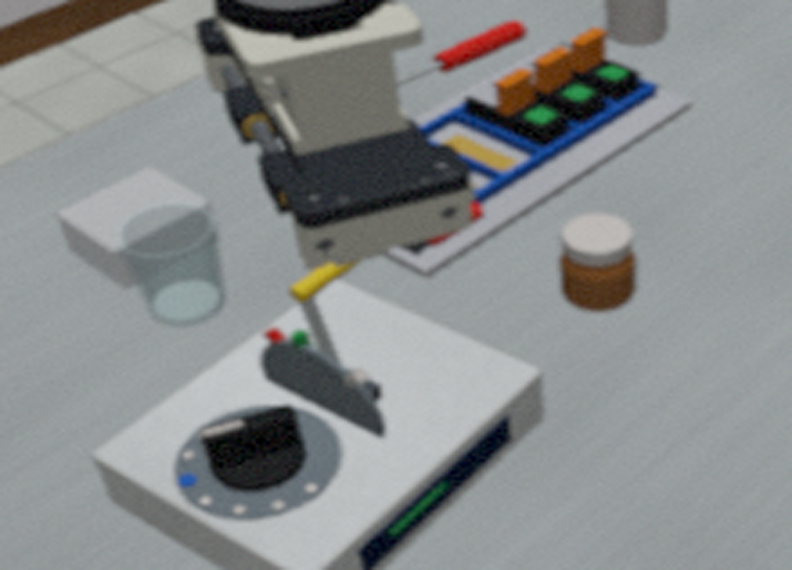

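View pics/t8.png

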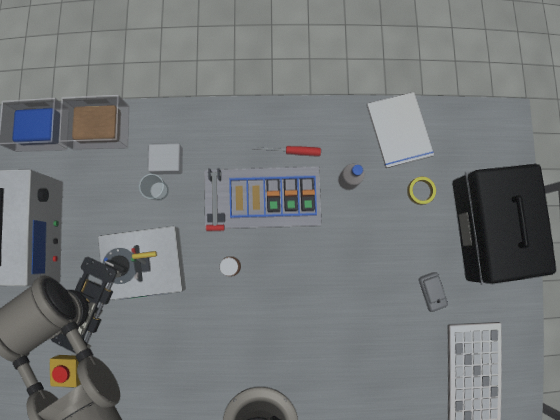

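```bash
python3 - <<'E'
from h import *
w=cap("wrist")
z=cv2.resize(w['img'][80:180,280:380],None,fx=6,fy=6,interpolation=cv2.INTER_CUBIC);cv2.imwrite("pics/w37z.png",z)
for nm,p,zz in (("blue",(329.5,93.5),62),):
    print(nm,sub(plane(w,p,zz)[0]))
h=cv2.cvtColor(w['img'],cv2.COLOR_BGR2HSV)
m=(h[:,:,2]>150).astype(np.uint8)*255; m[:100]=0;m[132:]=0;m[:,:322]=0;m[:,345:]=0
for b in blobs(m,8)[0]: print(b)
ys,xs=np.nonzero(m); vx,vy,x0,y0=cv2.fitLine(np.c_[xs,ys].astype(np.float32),cv2.DIST_L2,0,.01,.01).ravel()
A=[plane(w,(x0+vx*k,y0+vy*k),102)[0] for k in (-10,10)]
A=sorted(A,key=lambda q:q[1]); d=sub(A[1])-sub(A[0]); print("pointer angle cw from -x deg",np.degrees(np.arctan2(d[1],-d[0])), sub(A[0]),sub(A[1]))
E
```

```text
blue [21.7 96.2 62. ]
(array([333.6, 116.2]), array([332, 104,   5,  26, 106], dtype=int32))
pointer angle cw from -x deg 119.16199999863044 [  3.   64.4 102. ] [ 13.1  82.5 102. ]
```

View pics/w37z.png

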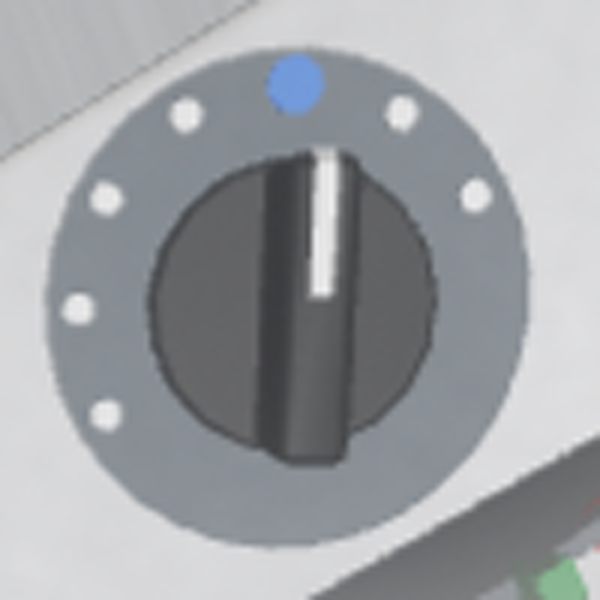

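```bash
python3 - <<'E'
from plant import bot
print(bot.close_job())
E
```

```text
the job is handed in; nothing more can be done
None
```

The burn-in run is started and the job is handed in. The robot's clock stood at about 49 s, well under the 210 s limit. There were three modules on the bench.

**What I did, in order**
- **Modules:** all three are flat in bays of their own, at y = -96, -48 and 0 mm.
- **Locking lever:** pressed down until the force dropped to zero.
- **Purge lever:** gripped by its handle and swung to the green mark.
- **Selector:** turned clockwise three clicks, from position 1 to the blue dot.

**Last checks**
- **Modules:** the final top and side pictures show all three in their bays.
- **Locking lever:** it stayed down by itself after I let go.
- **Purge lever:** I estimate about 0.885 rad from the top and side views, against 0.90 wanted. The views disagree by about 2 mm at the handle.
- **Selector:** the pointer measures 119°, where position 4 is 120°.
- **Other things on the bench:** by eye, the final top view shows them standing as at the start.

**What went wrong or disagreed**
- **First grasp missed:** the fingers end about 30 mm short of the reported tool tip. I measured this in the side view and corrected for it. The miss left that module where it was, within about 2 mm.
- **First lever press slipped:** the fingers slid off the red bar at about 20 N and the lever sprang back up. The second press, with the gripper turned, held.
- **Purge start angle:** it began at about 0.3 rad, not at the white mark (0).
- **Selector height:** one two-view measurement of the knob's height was about 16 mm off, because the arm was still moving. I repeated it before gripping.

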